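Clear the granite bowl and fill it with pebbles

ROBOT

A 6-joint arm with a two-finger parallel gripper is mounted at the origin on the work surface. World frame = base frame: x ahead of the robot, y to its left, z up, the work surface at z = 0. Lengths are in m, angles in rad, forces in N, time in s.
With the tool pointing down it reaches from about 0.35 to 0.8 m from the base axis. Payload 7.3 kg.
Tool frame: the origin (TCP) lies at the centre of the arm's flange, where the gripper is bolted on; the fingertips stand 173 mm ahead of it and the grasp point (between the pads) lies 155 mm ahead of it; z points along the fingers, y is the line along which they close (so a half turn about z gives the same grasp; the last joint's range is limited). The gripper opens to 85 mm and grips with 20 to 120 N. Pads are 22 mm wide; open, the fingers measure 114 mm over their backs; the gripper's body (76 mm by 85 mm) begins 54 mm behind the grasp point. The pads swing forward as they close: fully open they stand 13 mm farther back than shut.
Start: joints at [1.071, 0.342, 1.524, -0, 1.275, -0.146], TCP at [0.182, 0.492, 0.405] pointing down, gripper open.
Joint ranges: [-2.53, 2.53], [-0.77, 2.02], [0.04, 2.7], [-1, 4.14], [0.28, 2.66], [-3.11, 3.11]. Speed limits (rad/s): [2.57, 2.57, 3.14, 3.14, 3.14, 3.14].

INTERFACE

Orientations are given as a rotation vector (axis times angle).
In Python, from plant import get_state, grab_frame, camera_info, job_done, silhouettes gives the robot as it stands. The module is installed in compiled form; this text tells all that it offers.
- The arm moves only by the shell command python3 -m creep 'ROWS'. ROWS is JSON, a list that holds one entry, the list of rows, each a list of 7 numbers: the shift along the tool's x, y, z in mm, then the turn, a rotation vector about the tool's x, y, z in degrees, then the finger opening in mm, from 0 to 85.4. In form: [[[x, y, z, rx, ry, rz, gripper], ...]]. A call has 1 to 10 rows; each row shifts and turns the commanded pose from where the row before left it, along the tool's axes as they then stand; what a row does not reach is not made up. A row lasts 1/10 s, in which the tool goes at most 50 mm and 8.59 degrees, less where a joint would pass 70% of its speed; a pose out of reach is approached as far as the arm can. A call is refused whole if a number of a shift passes 50 or a number of a turn 8.59, either way. A call with a gripper value outside its range is refused whole. The fingers move at their own pace and stop on an object; the grip force is fixed at half the most. Time passes only in rows, so rows that do not move let the fingers close. It gives the time, the measured TCP pose, the force, the opening and the grip force at its end, in the units of the state.
- get_state(): the state, without advancing time (a new reading comes with each control period).
- grab_frame(name): name is "scene" or "side" or "wrist"; returns the picture (400x640x3 uint8, red, green, blue); there is no depth.
- camera_info(name): a dict with "vertical_fov" (degrees; the focal length in pixels is half the picture's height over the tangent of half this angle, whatever the lens; pixels are square), "cx", "cy" (the principal point, pixels), "rvec" (rotation vector, rad) and "tvec" (3), from world to camera coordinates, as OpenCV has them. Camera axes: x right, y down, z forward; pixel columns grow to the right and rows downward; lengths in m; the calibration is good to about 2 mm. The wrist camera is an equidistant fisheye: a pixel r from the principal point sees the ray r / f radians off the axis. A picture is of the moment at which its call begins: read the wrist's pose just before it. camera_info takes no time and is no camera call; for the wrist camera it gives the pose at the moment of the call.
- job_done(): hands the job in; it is judged then, once.
Trained networks look in the newest picture that a camera, given by its name, has taken for a name from the list of things; names that differ only in an ending like _2 or _b are one class to them, and where a whole thing is asked for, a point or a joint stands for the part that bears it (a point fixed in the world has none). Each returns a list of dicts, best first, with "conf" (0 to 1); they miss things now and then, are a little off and sometimes report something else, mostly with a low value. They report only what shows in the picture. A call takes as long as a camera call. They do not tell look-alikes from the thing itself.
- silhouettes(thing, camera): "region" (400x640 bool, what is visible of it) and "pixel" ([column, row] in pixels, amid what is visible of it).
The state is a dict: "t": time; "joints": joint angles; "dq": joint speeds; "tau": joint torques, N m; "tool_pos": TCP position; "orientation": TCP orientation; "force": force on the tool from outside, world axes, zero at the start; "ft_torque": the same for the moment, N m; "opening": opening from 0.0 (shut) to 1.0 (fully open); "gripper_force": force on a finger pad.
Only numpy, scipy, OpenCV 4.12 (cv2) and the standard library are available. Lean on these libraries where they do the work, as an engineer would, in place of code of your own. Each camera call takes 0.05 s, during which the arm holds its last target. There are 200 camera calls.

TASK

Someone left the ear defenders astride the granite bowl: first hang them on the blue bar by their headband, one ear shell on each side of the bar. Then pour all six pebbles from the green cup into the bowl and stand the empty cup upright on the bench. Leave the bottle, the tape and the hammer where they are.

Things in the scene. Friction and masses are not known exactly. Their poses are not given: they have to be found in the camera images.
- muffs: ear defenders (red shells, black cushions, rigid black headband) standing on their shells astride the bowl. Origin midway between the shells at underside level; x from shell to shell, z up. 198 mm (x) by 66 (y), 148 high; each shell with cushion 34 thick, 78 high, gap 130. Headband 24 wide (y), 8 thick, half circle of mean radius 74 about the point 70 mm above the origin. 0.22 kg
- muffs_arch (a point): underside of the headband at its highest point, 140 mm above the ear defenders' origin; axes as muffs
- rail_mid (a point): middle of a horizontal round blue bar, 16 mm in diameter and 220 mm long, on two posts that end at the bar; fixed. Its axis is 170 mm above the bench. The point lies on the bar's axis; y runs along the bar, z up
- rail: the blue bar with its two posts, fixed; origin on the bench below the middle of the bar, y along the bar
- bowl: dark granite bowl, round, open at the top, fixed to the bench: outer radius 56 mm, inner radius 50 mm, 62 mm high, inner floor 10 mm up; origin at the centre of its underside
- bowl_in (a point): centre of the bowl's inner floor, 10 mm above the bench
- cup: green cup holding six pebbles; origin at centre of underside, z up its axis, flat handle on its -x side. 86 mm high, outer radius 36 mm at the bottom, 46 at the rim, wall 3.5. The handle is an upright plate in the xz plane, 14 mm thick (y), reaching 97 mm out from the axis, 37 to 73 mm above the bottom. 0.16 kg empty
- cup_grip (a point): middle of the cup's handle plate, 70 mm out from the cup's axis and 55 mm above its bottom; axes as cup
- cup_lip (a point): point of the cup's rim farthest from the handle, 46 mm from the axis and 86 mm above the bottom
- pebble0: pale rounded pebble 1 of six, about 27 mm across, 22 g, starts in the cup; origin at its centre
- pebble1: pale rounded pebble 2 of six, about 27 mm across, 22 g, starts in the cup; origin at its centre
- pebble2: pale rounded pebble 3 of six, about 27 mm across, 22 g, starts in the cup; origin at its centre
- pebble3: pale rounded pebble 4 of six, about 27 mm across, 22 g, starts in the cup; origin at its centre
- pebble4: pale rounded pebble 5 of six, about 27 mm across, 22 g, starts in the cup; origin at its centre
- pebble5: pale rounded pebble 6 of six, about 27 mm across, 22 g, starts in the cup; origin at its centre
- bottle: white bottle with a red cap, 52 mm in diameter, 130 mm high; bystander; origin at the centre of its underside
- tape: roll of black tape lying flat, 80 mm in diameter, 45 mm high; bystander; origin at the centre of its underside
- mallet: hammer lying on the bench, about 250 mm long, handle towards its own -x; bystander
Not all that is in view belongs to the job. Of the things that look like the cup, take the one that is nearest to the robot's base at the start.

How it is judged:
On the way, in this order (a step that is already met when the one before it is completed fails the run):
1. the ear defenders hang on the bar by the headband, let go (x of muffs_arch in the frame of rail_mid between -0.04 and 0.04 m and y of muffs_arch in the frame of rail_mid between -0.1 and 0.1 m and z of muffs_arch in the frame of rail_mid between -0.01 and 0.03 m and angle between muffs's own z axis and vertical below 0.45 rad and contact force between muffs and rail above 0.5 N and contact force between muffs and the fingers below 0.1 N), for 0.2 s.
2. all six pebbles are in the bowl (horizontal distance between each of pebble0, pebble1, pebble2, pebble3, pebble4, pebble5 and bowl_in below 0.05 m and height (world z) of each of pebble0, pebble1, pebble2, pebble3, pebble4, pebble5 below 0.062 m), for 0.2 s.
At the end, for the whole second after the job is handed in: The ear defenders hang still, not held, headband top on the bar (within 40 mm across it, 100 mm of its middle along it), leaning under 0.45 rad; all six pebbles rest inside the bowl, below its rim; the cup stands still and upright (within 0.1 rad) on the bench (all of step 1 and all of step 2 and linear speed of each of pebble0, pebble1, pebble2, pebble3, pebble4, pebble5 below 0.03 m/s and angle between cup's own z axis and vertical below 0.1 rad and height (world z) of cup below 0.006 m and linear speed of cup below 0.02 m/s and linear speed of muffs below 0.05 m/s); the robot touches nothing.
It fails at once if the bottle is moved by more than 30 mm (distance of bottle from where it was at the start of the episode above 0.03 m).
It fails at once if the tape is moved by more than 30 mm (distance of tape from where it was at the start of the episode above 0.03 m).
It fails at once if the hammer is moved by more than 30 mm (distance of mallet from where it was at the start of the episode above 0.03 m).
It also fails if it takes over 72 s, if anything falls off the work surface, if the arm or the gripper's body presses on something with over 40 N, if the wrist force passes 120 N, or if a joint passes its speed limit or range.

## Working session

There is one attempt and no reset: what is moved stays moved. The work goes in short steps, Python scripts to look and compute and a shell command to move; the robot and the scene stay as the last step left them, time stands still between calls to the robot, and variables do not carry over. Pictures are saved under pics/ and viewed, at most 10 in all, crops included, and the job is handed in when it is done.

```bash
mkdir -p pics; cat > h.py <<'E'
import numpy as np,cv2
from scipy.spatial.transform import Rotation as R
from plant import *
def save(n,f): cv2.imwrite('pics/'+f,np.ascontiguousarray(grab_frame(n)[:,:,::-1]))
def cam(n):
    c=camera_info(n); f=200/np.tan(np.radians(c['vertical_fov'])/2)
    return f,c['cx'],c['cy'],R.from_rotvec(np.ravel(c['rvec'])).as_matrix(),np.ravel(c['tvec'])
def proj(n,P,c=None):
    f,cx,cy,M,t=c or cam(n); q=np.atleast_2d(P)@M.T+t
    if n=='wrist':
        r=np.hypot(q[:,0],q[:,1]); th=np.arctan2(r,q[:,2]); s=f*th/np.maximum(r,1e-9)
        return np.c_[cx+s*q[:,0],cy+s*q[:,1]]
    return np.c_[cx+f*q[:,0]/q[:,2],cy+f*q[:,1]/q[:,2]]
def ray(n,px,c=None):
    f,cx,cy,M,t=c or cam(n); d=np.array([(px[0]-cx)/f,(px[1]-cy)/f])
    if n=='wrist':
        r=np.hypot(*d); v=np.r_[d/max(r,1e-9)*np.sin(r),np.cos(r)]
    else: v=np.r_[d,1]; v/=np.linalg.norm(v)
    return -M.T@t, M.T@v
def atz(n,px,z,c=None):
    o,v=ray(n,px,c); return o+v*(z-o[2])/v[2]
def tri(*rs):
    A=sum(np.eye(3)-np.outer(v,v) for o,v in rs); b=sum((np.eye(3)-np.outer(v,v))@o for o,v in rs)
    return np.linalg.solve(A,b)
E
python3 - <<'E'
from h import *
np.set_printoptions(precision=3,suppress=True)
s=get_state(); print(s['t'],s['tool_pos'],s['orientation'],s['opening'])
for n in ['scene','side','wrist']:
    save(n,n+'0.png'); f,cx,cy,M,t=cam(n); print(n,f,cx,cy,-M.T@t,M[2])
    for th in ['muffs','rail','bowl','cup','pebble0','bottle','tape','mallet']:
        for d in silhouettes(th,n): print(n,th,round(d['conf'],2),np.round(d['pixel']),d['region'].sum(), atz(n,d['pixel'],0.05))
print(get_state()['t'])
E
```

```text
0.0 [0.182 0.492 0.404] [-0.553 -3.092  0.002] 0.9976581019073851
scene 511.3354939573621 319.00120500437475 182.68291841959825 [1.342 0.322 1.479] [-0.463 -0.266 -0.845]
scene muffs 0.71 [344. 208.] 868 [ 0.601 -0.013  0.05 ]
scene rail 0.64 [467. 204.] 1267 [0.388 0.323 0.05 ]
scene rail 0.41 [355. 206.] 700 [0.576 0.016 0.05 ]
scene bowl 0.6 [351. 201.] 694 [ 0.566 -0.003  0.05 ]
scene bowl 0.22 [277. 217.] 846 [ 0.736 -0.178  0.05 ]
scene cup 0.83 [215. 152.] 842 [ 0.632 -0.498  0.05 ]
scene cup 0.76 [278. 150.] 753 [ 0.513 -0.319  0.05 ]
scene cup 0.76 [213. 114.] 733 [ 0.496 -0.608  0.05 ]
scene cup 0.71 [302. 250.] 870 [ 0.795 -0.051  0.05 ]
scene bottle 0.9 [362. 271.] 368 [0.764 0.138 0.05 ]
scene tape 0.75 [358. 153.] 391 [ 0.388 -0.073  0.05 ]
scene mallet 0.72 [274. 219.] 800 [ 0.746 -0.183  0.05 ]
side 429.6826510853226 321.1033106304339 200.34314540826023 [ 0.162 -1.067  1.155] [ 0.301  0.645 -0.703]
side muffs 0.69 [293. 193.] 914 [0.554 0.026 0.05 ]
side rail 0.73 [244. 150.] 699 [0.464 0.343 0.05 ]
side bowl 0.79 [305. 196.] 733 [ 0.589 -0.011  0.05 ]
side bowl 0.3 [
[... 306 characters left out ...]
 ]
side bottle 0.88 [329. 159.] 281 [0.761 0.154 0.05 ]
side bottle 0.54 [330. 255.] 32 [ 0.556 -0.295  0.05 ]
side tape 0.9 [256. 226.] 446 [ 0.378 -0.081  0.05 ]
side tape 0.33 [303. 197.] 698 [ 0.581 -0.013  0.05 ]
side mallet 0.63 [362. 226.] 614 [ 0.714 -0.224  0.05 ]
side mallet 0.32 [292. 190.] 763 [0.557 0.038 0.05 ]
wrist 309.70691628693146 316.1259159367174 197.8281529382827 [0.114 0.517 0.374] [ 0.262 -0.097 -0.96 ]
wrist muffs 0.76 [145. 391.] 277 [0.447 0.051 0.05 ]
wrist rail 0.72 [330. 330.] 188 [0.382 0.438 0.05 ]
wrist cup 0.96 [ 17. 389.] 760 [ 0.472 -0.642  0.05 ]
wrist bottle 0.51 [329. 332.] 186 [0.384 0.436 0.05 ]
wrist tape 0.64 [330. 331.] 205 [0.383 0.437 0.05 ]
1.35
```

View pics/scene0.png

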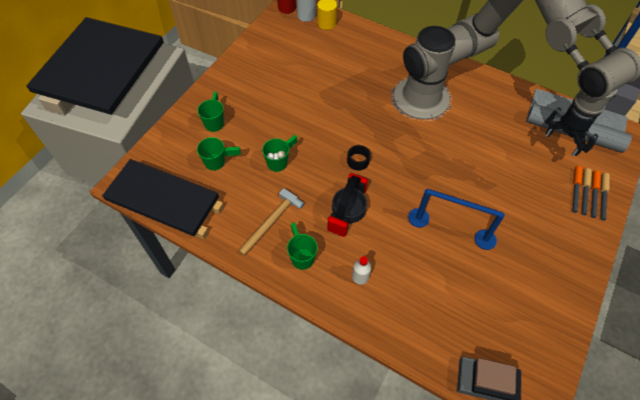

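View pics/side0.png

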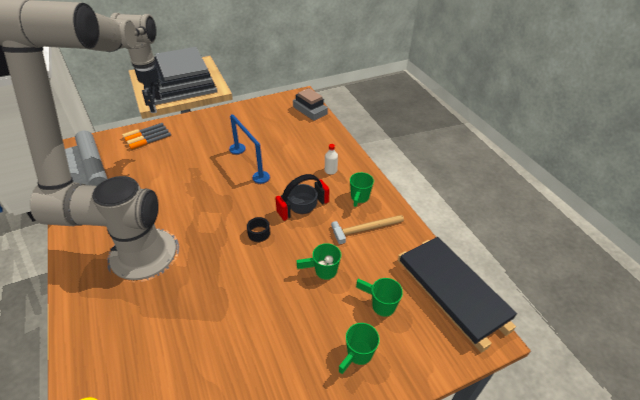

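The pebbles show only in the cup at scene (277,153) / side (325,262). The others are at scene (212,113), (213,153) and (302,250). The cup with the pebbles is about 0.6 m from the base and the others about 0.8 m, so it is the one meant. The muffs sit astride the bowl at scene (347,205), and the rail bar runs from scene (428,192) to (501,215).

```bash
cat > fit.py <<'E'
from h import *
from scipy.optimize import minimize
def circ(r,z,n=24,c=(0,0)):
    a=np.linspace(0,2*np.pi,n,endpoint=False); return np.c_[c[0]+r*np.cos(a),c[1]+r*np.sin(a),np.full(n,z)]
def box(x0,x1,y0,y1,z0,z1): return np.array([[x,y,z] for x in(x0,x1) for y in(y0,y1) for z in(z0,z1)])
CUP=[np.r_[circ(.036,0),circ(.046,.086)],box(-.097,-.03,-.007,.007,.037,.073)]
RAIL=[box(-.0075,.0075,-.11,.11,.1625,.1775)]+[np.r_[circ(.008,0,12,(0,s*.102)),circ(.008,.17,12,(0,s*.102))] for s in(1,-1)]+[np.r_[circ(.03,0,24,(0,s*.102)),circ(.03,.008,24,(0,s*.102))] for s in(1,-1)]
SH=[box(s*.099-.0+min(0,-s*.034),s*.099+max(0,-s*.034),-.033,.033,0,.078) for s in(1,-1)]
def place(H,p): return H@R.from_euler('z',p[3]).as_matrix().T+p[:3]
def render(n,c,model,p,S=4):
    m=np.zeros((400*S//1,640*S),np.uint8)
    for H in model:
        q=proj(n,place(H,p),c); cv2.fillConvexPoly(m,cv2.convexHull(np.round(q*S+S/2).astype(np.int32)),1)
    return m
def fit(masks,cams,model,p0,freez=True):
    S=4; big={n:cv2.resize(m.astype(np.uint8),None,fx=S,fy=S,interpolation=cv2.INTER_NEAREST) for n,m in masks.items()}
    def cost(p):
        q=p if freez else np.r_[p[:2],0,p[2]]; e=0
        for n,m in big.items():
            r=render(n,cams[n],model,q); e+=1-(r&m).sum()/max((r|m).sum(),1)
        return e/len(big)
    best=None
    for y in p0[3]:
        x0=np.r_[p0[:3],y] if freez else np.r_[p0[:2],y]
        d=[.02,.02,.015,.2] if freez else [.02,.02,.2]
        o=minimize(cost,x0,method='Nelder-Mead',options=dict(initial_simplex=np.r_[[x0],x0+np.diag(d)],maxfev=220,xatol=1e-4,fatol=1e-4))
        if best is None or o.fun<best.fun: best=o
    return best.x,best.fun
def hsvmask(img,lo,hi,roi):
    h=cv2.cvtColor(img,cv2.COLOR_RGB2HSV); m=cv2.inRange(h,lo,hi)
    if lo[0]==0: m|=cv2.inRange(h,(172,lo[1],lo[2]),(180,255,255))
    z=np.zeros_like(m); x0,y0,x1,y1=roi; z[y0:y1,x0:x1]=m[y0:y1,x0:x1]; return z>0
E
python3 - <<'E'
from fit import *
np.set_printoptions(precision=4,suppress=True)
im={n:cv2.imread(f'pics/{n}0.png')[:,:,::-1].copy() for n in('scene','side')}; c={n:cam(n) for n in im}
G=((40,100,20),(85,255,255)); B=((105,120,40),(125,255,255)); Rd=((0,150,60),(6,255,255))
def mk(col,rois): return {n:hsvmask(im[n],*col,rois[n]) for n in im}
yaws=np.arange(-3,3.2,.75)
m=mk(G,dict(scene=(255,130,305,178),side=(290,240,348,285)))
for n in m: m[n]=cv2.morphologyEx(m[n].astype(np.uint8),cv2.MORPH_CLOSE,np.ones((13,13)))>0
for fz in(0,1): print('cup',fit(m,c,CUP,[.52,-.31,0,yaws],fz))
m=mk(B,dict(scene=(400,180,510,255),side=(220,110,280,190)))
for fz in(0,1): print('rail',fit(m,c,RAIL,[.46,.32,0,yaws[::2]],fz), [v.sum() for v in m.values()])
m=mk(Rd,dict(scene=(320,165,375,240),side=(270,170,335,222)))
cc={n:sorted([(k[0],k[1],a[4]) for k,a in zip(*[cv2.connectedComponentsWithStats(v.astype(np.uint8))[i] for i in(3,2)]) if 30<a[4]<9000],key=lambda t:t[0]) for n,v in m.items()}
print(cc)
z=[k for k in cc['scene']]; 
def crop(n,x,y,w):
    h=int(w*.75); return cv2.resize(im[n][y:y+h,x:x+w],(400,300),interpolation=cv2.INTER_CUBIC)
t=np.vstack([np.hstack([crop('scene',240,125,80),crop('side',280,235,80)]),np.hstack([crop('scene',300,170,100),crop('side',255,165,90)])])
cv2.imwrite('pics/crops.png',t[:,:,::-1])
E
```

```text
cup (array([ 0.5348, -0.3122, -0.2143]), np.float64(0.07832275693151569))
cup (array([ 0.5353, -0.3128,  0.0027, -0.21  ]), np.float64(0.07108133537455552))
rail (array([ 0.4684,  0.3158, -2.9637]), np.float64(0.3292992608585317)) [np.int64(1163), np.int64(564)]
rail (array([ 0.4696,  0.316 , -0.0016,  3.3193]), np.float64(0.3280739088373008)) [np.int64(1163), np.int64(564)]
{'scene': [(np.float64(337.19869706840393), np.float64(225.74267100977198), np.int32(307)), (np.float64(360.28), np.float64(179.65), np.int32(100))], 'side': [(np.float64(281.54128440366975), np.float64(207.651376146789), np.int32(218)), (np.float64(324.9130434782609), np.float64(191.17391304347825), np.int32(115))]}
```

View pics/crops.png

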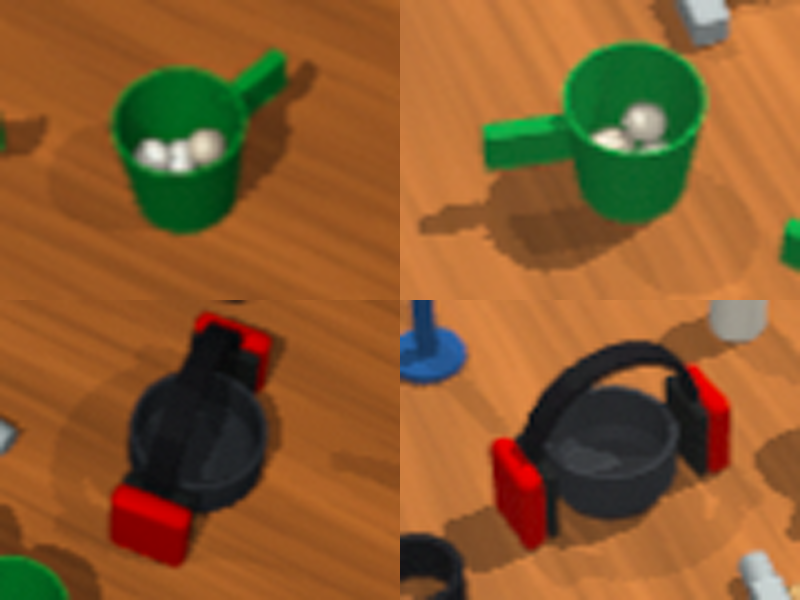

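Confirmed: the cup in the crop holds pale pebbles, and its handle points towards the base. The muffs' red shells are at scene (337,226) and (360,180). Next I fit the muffs and the rail more carefully.

```bash
python3 - <<'E'
from fit import *
np.set_printoptions(precision=4,suppress=True)
im={n:cv2.imread(f'pics/{n}0.png')[:,:,::-1].copy() for n in('scene','side')}; c={n:cam(n) for n in im}
B=((100,120,30),(130,255,255)); Rd=((0,150,60),(6,255,255))
def mk(col,rois): return {n:hsvmask(im[n],*col,rois[n]) for n in im}
S=4
up=lambda m:cv2.resize(m.astype(np.uint8),None,fx=S,fy=S,interpolation=cv2.INTER_NEAREST)
def draw(n,pieces,p):
    M,t=c[n][3:]; L=[(((place(H,p)@M.T+t).mean(0)**2).sum(),H,l) for H,l in pieces]
    m=np.zeros((1600,2560),np.uint8)
    for _,H,l in sorted(L,key=lambda a:-a[0]):
        cv2.fillConvexPoly(m,cv2.convexHull(np.round(proj(n,place(H,p),c[n])*S+S/2).astype(np.int32)),l)
    return m
def muffs(th):
    P=[]
    for s in(1,-1):
        b=lambda a,d:box(*sorted((s*a,s*d)),-.033,.033,0,.078)
        P+=[(b(.099-th,.099),1),(b(.065,.099-th),0)]
    A=np.linspace(0,np.pi,13)
    for a,d in zip(A[:-1],A[1:]):
        P.append((np.array([[r*np.cos(q),y,.07+r*np.sin(q)] for r in(.07,.078) for y in(-.012,.012) for q in(a,d)]),0))
    return P
def rail(po,rd): return [(box(-.0075,.0075,-.11,.11,.1625,.1775),1)]+[(np.r_[circ(.008,0,12,(0,s*po)),circ(.008,.17,12,(0,s*po))],1) for s in(1,-1)]+[(np.r_[circ(rd,0,24,(0,s*po)),circ(rd,.008,24,(0,s*po))],1) for s in(1,-1)]
def run(big,mod,x0,d):
    def cost(x):
        e=0
        for n in big:
            r=draw(n,mod(*x[4:]),x[:4]); e+=1-(r&big[n]).sum()/max((r|big[n]).sum(),1)
        return e/2
    x0=np.array(x0); o=minimize(cost,x0,method='Nelder-Mead',options=dict(initial_simplex=np.r_[[x0],x0+np.diag(d)],maxfev=500,xatol=1e-4,fatol=1e-4)); return o.x,o.fun
m={n:up(v) for n,v in mk(Rd,dict(scene=(320,165,375,240),side=(270,170,335,222))).items()}
for y in(-.6,.6,.2,1): print('muffs',run(m,muffs,[.58,0.0,0,y,.02],[.02,.02,.01,.2,.004]))
m={n:up(v) for n,v in mk(B,dict(scene=(400,180,510,255),side=(220,105,280,190))).items()}
for y in(.18,): 
    x,f=run(m,rail,[.468,.316,0,y,.1,.03],[.02,.02,.01,.2,.01,.008]); print('rail',x,f)
    for n in m:
        o=cv2.resize(im[n],None,fx=4,fy=4); r=draw(n,rail(*x[4:]),x[:4])
        cs,_=cv2.findContours(r,0,2); cv2.drawContours(o,cs,-1,(255,255,0),1)
        cs,_=cv2.findContours(m[n],0,2); cv2.drawContours(o,cs,-1,(255,0,255),1)
        cv2.imwrite(f'pics/rail_{n}.png',(o[700:1020,1580:2060] if n=='scene' else o[420:760,860:1160])[:,:,::-1])
a=cv2.imread('pics/rail_scene.png'); b=cv2.imread('pics/rail_side.png'); q=np.zeros((340,790,3),np.uint8); q[:320,:480]=a; q[:,485:785]=b; cv2.imwrite('pics/rail.png',q)
E
```

```text
muffs (array([ 0.5758, -0.0119, -0.0029,  0.138 ,  0.0217]), np.float64(0.2899654730034921))
muffs (array([ 0.5781, -0.0109,  0.0049,  0.1437,  0.0277]), np.float64(0.330970937668709))
muffs (array([ 0.5763, -0.0114, -0.0024,  0.1553,  0.0235]), np.float64(0.29371857951727837))
muffs (array([ 0.5764, -0.0126, -0.0021,  0.1404,  0.0231]), np.float64(0.29025741621343754))
rail [0.4679 0.3138 0.0011 0.1636 0.1098 0.0317] 0.2067630850373645
```

View pics/rail.png

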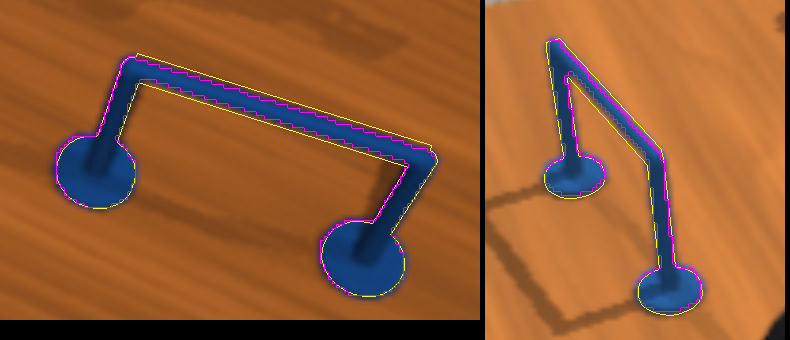

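Rail overlay fits: bar centre (0.468, 0.314), yaw 0.164. Muffs at (0.576, -0.012), yaw 0.14. The cup fit is also good. Now I turn the tool and move over the muffs.

```bash
python3 -m creep '[[[0,0,0,0,0,-7,85],[0,0,0,0,0,-7,85],[0,0,0,0,0,-7,85],[0,0,0,0,0,-7,85],[-21,-40,0,0,0,0,85],[-21,-40,0,0,0,0,85],[-21,-40,0,0,0,0,85],[-21,-40,0,0,0,0,85],[-21,-40,0,0,0,0,85],[-21,-40,0,0,0,0,85]]]' && python3 -m creep '[[[-21,-40,0,0,0,0,85],[-21,-40,0,0,0,0,85],[-21,-40,0,0,0,0,85],[-21,-40,0,0,0,0,85],[-21,-40,0,0,0,0,85],[-21,-40,0,0,0,0,85],[-21,-40,0,0,0,0,85],[-21,-40,0,0,0,0,85],[0,0,0,0,0,0,85],[0,0,0,0,0,0,85]]]'
cat > w.py <<'E'
import sys
from fit import *
np.set_printoptions(precision=4,suppress=True)
s=get_state(); T=R.from_rotvec(s['orientation']).as_matrix(); print('tcp',s['tool_pos'],'x',T[:,0],'y',T[:,1],'z',T[:,2],'f',s['force'],s['opening'],s['gripper_force'],s['t'])
E
python3 - <<'E'
from w import *
c=cam('wrist'); save('wrist','w1.png'); im=cv2.imread('pics/w1.png'); 
p=np.array([.576,-.012,0,.14])
A=np.linspace(0,np.pi,19)
for y in(-.012,.012):
    L=np.array([[.078*np.cos(a),y,.07+.078*np.sin(a)] for a in A]); cv2.polylines(im,[np.round(proj('wrist',place(L,p),c)).astype(np.int32)],False,(0,255,255),1)
for s in(1,-1):
    L=place(np.array([[s*.099,-.033,.078],[s*.065,-.033,.078],[s*.065,.033,.078],[s*.099,.033,.078]]),p); cv2.polylines(im,[np.round(proj('wrist',L,c)).astype(np.int32)],True,(0,255,0),1)
q=np.r_[circ(.05,.062),circ(.056,.062)]+[.576,-.012,0]
for u in proj('wrist',q,c): cv2.circle(im,tuple(int(v) for v in u),1,(255,255,0),-1)
cv2.imwrite('pics/w1o.png',im)
E
```

```text
t: 2.35
tool_pos: [0.3396, 0.27, 0.405]
orientation: [-0.212, 3.134, 0.001]
force: [0.2, 0.1, 0.7]
opening: 0.996
gripper_force: 0.0
t: 3.35
tool_pos: [0.5486, -0.0236, 0.4041]
orientation: [0.209, -3.134, -0.001]
force: [-0.5, 0.4, 0.5]
opening: 0.996
gripper_force: 0.0
tcp [ 0.5486 -0.0236  0.4041] x [-0.9912 -0.1325  0.0011] y [-0.1325  0.9912  0.0008] z [-0.0012  0.0006 -1.    ] f [-0.4809  0.393   0.4608] 0.9957470014745087 0.0 3.35
```

View pics/w1o.png

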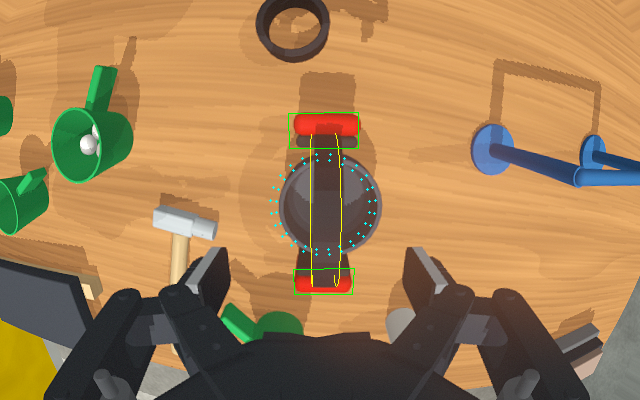

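The overlay agrees with the band, running from (325,130) to (325,285). The shells agree too. The bowl rim centre, at about (331,204), lies some 6 mm further towards +y than the muffs. I now descend beside the arch top and grip the band across its width.

```bash
python3 -m creep '[[[2,8,30,0,0,-0.4,85],[0,0,30,0,0,0,85],[0,0,30,0,0,0,85],[0,0,22,0,0,0,85],[0,0,0,0,0,0,22],[0,0,0,0,0,0,15],[0,0,0,0,0,0,10],[0,0,0,0,0,0,10],[0,0,0,0,0,0,10],[0,0,0,0,0,0,10]]]'; python3 - <<'E'
from w import *
save('side','s1.png'); save('wrist','w2.png')
a=cv2.imread('pics/side0.png');a=cv2.imread('pics/s1.png')[120:240,220:380]; b=cv2.imread('pics/w2.png')[100:340,170:490]
cv2.imwrite('pics/g1.png',np.hstack([cv2.resize(a,(400,300)),cv2.resize(b,(400,300))]))
E
```

```text
t: 4.4
tool_pos: [0.5458, -0.0151, 0.2943]
orientation: [-0.222, 3.131, -0.0]
force: [-0.8, 1.2, 6.8]
opening: 0.271
gripper_force: 59.6
tcp [ 0.5458 -0.0151  0.2943] x [-0.99   -0.1413 -0.0028] y [-0.1413  0.99   -0.0004] z [ 0.0028 -0.     -1.    ] f [-0.8475  1.1985  6.7882] 0.27071676858789173 59.551235139369965 4.4
```

View pics/g1.png

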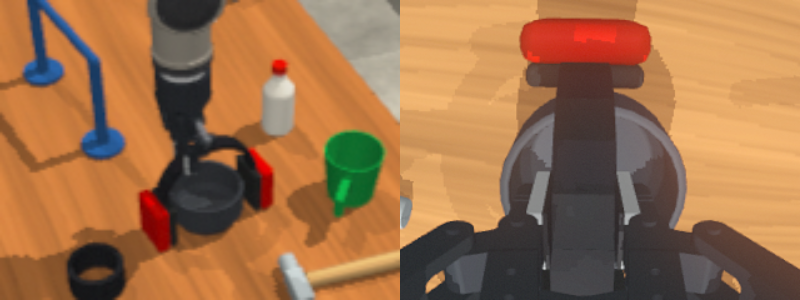

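The pads straddle the band beside its top and hold it (opening 23 mm, 60 N). Lifting straight up.

```bash
python3 -m creep '[[[0,0,-8,0,0,0,10],[0,0,-15,0,0,0,10],[0,0,-20,0,0,0,10],[0,0,-20,0,0,0,10],[0,0,-20,0,0,0,10],[0,0,-12,0,0,0,10],[0,0,0,0,0,0,10],[0,0,0,0,0,0,10]]]'; python3 - <<'E'
from w import *
save('side','s2.png'); save('scene','c2.png'); save('wrist','w3.png')
a=cv2.imread('pics/c2.png')[130:250,290:450]; b=cv2.imread('pics/s2.png')[100:220,230:390]
cv2.imwrite('pics/g2.png',np.hstack([cv2.resize(a,(400,300)),cv2.resize(b,(400,300))]))
im=cv2.imread('pics/w3.png')[:,:,::-1].copy(); m=hsvmask(im,(0,150,60),(6,255,255),(200,0,450,300))
n,l,st,ce=cv2.connectedComponentsWithStats(m.astype(np.uint8)); print([(st[i],ce[i]) for i in range(1,n) if st[i][4]>50])
E
```

```text
t: 5.3
tool_pos: [0.5452, -0.0152, 0.3871]
orientation: [0.222, -3.133, -0.0]
force: [-0.9, -0.2, -2.6]
opening: 0.266
gripper_force: 58.8
tcp [ 0.5452 -0.0152  0.3871] x [-0.99   -0.1413  0.0009] y [-0.1413  0.99    0.0003] z [-0.0009  0.0002 -1.    ] f [-0.8785 -0.2483 -2.6122] 0.26554222781506 58.79410977009684 5.3
[(array([ 266,  114,  105,   38, 3498], dtype=int32), array([317.9228, 132.4623]))]
```

View pics/g2.png

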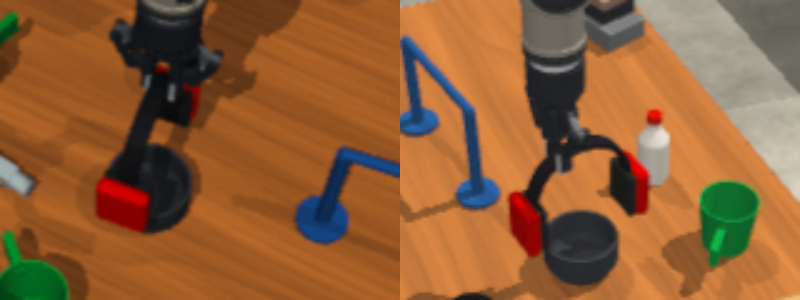

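Lifted and level, 93 mm up. Now I shift in line with the bar and slide along it.

```bash
python3 -m creep '[[[0,0,0,0,0,-1.2,10],[26,4,0,0,0,0,10],[26,4,0,0,0,0,10],[0,30,0,0,0,0,10],[0,30,0,0,0,0,10],[0,30,0,0,0,0,10],[0,30,0,0,0,0,10],[0,30,0,0,0,0,10],[0,30,0,0,0,0,10],[0,30,0,0,0,0,10]]]'; python3 -m creep '[[[0,30,0,0,0,0,10],[0,30,0,0,0,0,10],[0,30,0,0,0,0,10],[0,30,0,0,0,0,10],[0,0,0,0,0,0,10],[0,0,0,0,0,0,10]]]'; python3 - <<'E'
from w import *
save('side','s3.png'); save('scene','c3.png')
a=cv2.imread('pics/c3.png')[150:270,390:550]; b=cv2.imread('pics/s3.png')[80:200,160:320]
cv2.imwrite('pics/g3.png',np.hstack([cv2.resize(a,(400,300)),cv2.resize(b,(400,300))]))
E
```

```text
t: 6.45
tool_pos: [0.4584, 0.1927, 0.3874]
orientation: [0.257, -3.131, -0.0]
force: [1.3, 0.3, -3.2]
opening: 0.269
gripper_force: 59.5
t: 7.05
tool_pos: [0.4391, 0.3102, 0.3872]
orientation: [0.259, -3.13, 0.001]
force: [0.4, 0.0, -2.7]
opening: 0.268
gripper_force: 59.7
tcp [0.4391 0.3102 0.3872] x [-0.9864 -0.1643  0.0009] y [-0.1643  0.9864 -0.0006] z [-0.0008 -0.0007 -1.    ] f [ 0.3989  0.0348 -2.6604] 0.2681376635470699 59.653559289872646 7.05
```

View pics/g3.png

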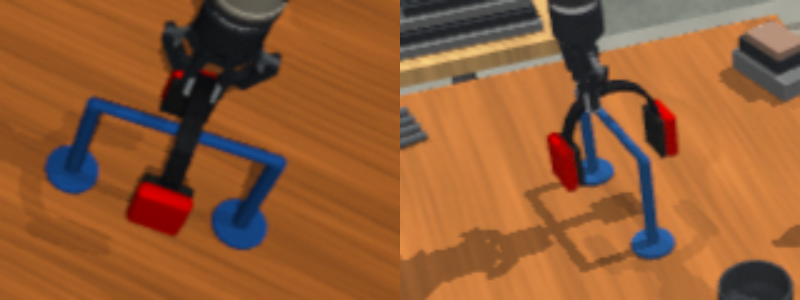

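The muffs are astride the bar above its middle. Lowering 55 mm, the last part slowly.

```bash
python3 -m creep '[[[0,0,20,0,0,0,10],[0,0,16,0,0,0,10],[0,0,10,0,0,0,10],[0,0,4,0,0,0,10],[0,0,2,0,0,0,10],[0,0,0,0,0,0,10]]]'; python3 -m creep '[[[0,0,2,0,0,0,10],[0,0,0,0,0,0,10]]]';python3 -m creep '[[[0,0,1.5,0,0,0,10],[0,0,0,0,0,0,10]]]'
```

```text
t: 7.75
tool_pos: [0.4396, 0.3098, 0.3361]
orientation: [-0.255, 3.131, 0.0]
force: [-1.6, -0.1, -2.2]
opening: 0.266
gripper_force: 59.6
t: 7.95
tool_pos: [0.4394, 0.3099, 0.334]
orientation: [-0.256, 3.131, 0.0]
force: [-0.8, -0.4, -2.7]
opening: 0.261
gripper_force: 59.6
t: 8.15
tool_pos: [0.4394, 0.31, 0.3324]
orientation: [-0.256, 3.131, 0.001]
force: [0.1, -0.4, -2.0]
opening: 0.263
gripper_force: 59.8
```

```bash
python3 -m creep '[[[0,0,1,0,0,0,10],[0,0,0,0,0,0,10]]]'; python3 -m creep '[[[0,0,1,0,0,0,10],[0,0,0,0,0,0,10]]]'
```

```text
t: 8.35
tool_pos: [0.4394, 0.3099, 0.332]
orientation: [-0.256, 3.13, 0.001]
force: [-2.3, 0.1, 4.1]
opening: 0.264
gripper_force: 60.6
t: 8.55
tool_pos: [0.4394, 0.3099, 0.3316]
orientation: [-0.255, 3.129, 0.001]
force: [-4.4, -1.9, 8.6]
opening: 0.268
gripper_force: 61.3
```

On the bar. Easing off 1.5 mm and opening.

```bash
python3 -m creep '[[[0,0,-1.5,0,0,0,10],[0,0,0,0,0,0,30],[0,0,0,0,0,0,50],[0,0,0,0,0,0,85],[0,0,0,0,0,0,85],[0,0,0,0,0,0,85],[0,0,0,0,0,0,85],[0,0,0,0,0,0,85]]]'; python3 -m creep '[[[0,0,-15,0,0,0,85],[0,0,-25,0,0,0,85],[0,0,-25,0,0,0,85],[0,0,-25,0,0,0,85],[0,0,0,0,0,0,85]]]'; python3 - <<'E'
from w import *
save('side','s4.png'); save('scene','c4.png'); save('wrist','w4.png')
a=cv2.imread('pics/c4.png')[150:270,390:550]; b=cv2.imread('pics/s4.png')[80:200,160:320]; d=cv2.imread('pics/w4.png')
cv2.imwrite('pics/g4.png',np.vstack([np.hstack([cv2.resize(a,(400,300)),cv2.resize(b,(400,300))]),np.hstack([cv2.resize(d,(480,300)),np.zeros((300,320,3),np.uint8)])]))
E
```

```text
t: 9.35
tool_pos: [0.4394, 0.3099, 0.3317]
orientation: [-0.255, 3.131, 0.0]
force: [0.9, 0.3, -0.7]
opening: 1.0
gripper_force: 0.0
t: 9.85
tool_pos: [0.4397, 0.3101, 0.4253]
orientation: [-0.255, 3.125, 0.004]
force: [0.9, 0.3, -0.6]
opening: 0.997
gripper_force: 0.0
tcp [0.4397 0.3101 0.4253] x [-0.9867 -0.1622 -0.0066] y [-0.1622  0.9868  0.0022] z [ 0.0062  0.0032 -1.    ] f [ 0.8697  0.334  -0.6055] 0.9965275566672853 0.0 9.85
```

View pics/g4.png

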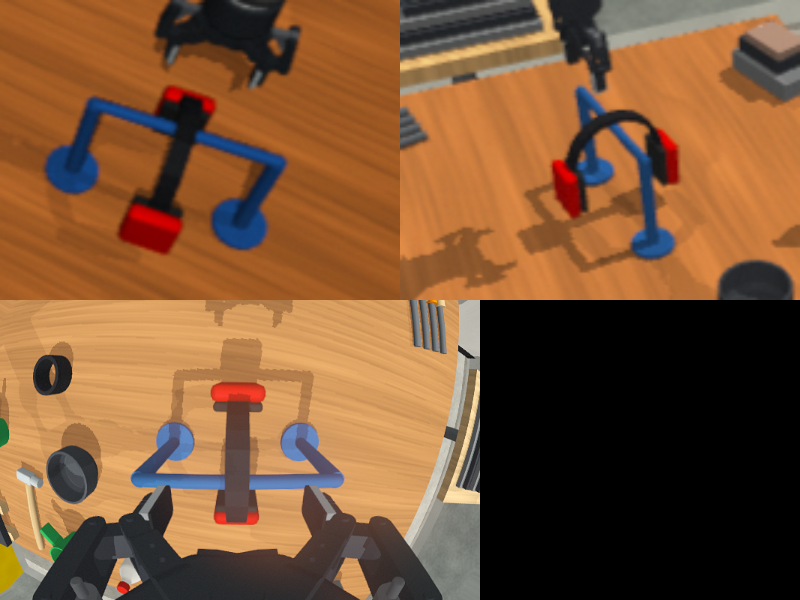

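The ear defenders hang level on the bar, with the band at tile (187,130) in the top-left view and one shell on each side. I have one picture view left. Next is the cup. I measure the bare bowl from the pictures just taken, then swing over while logging joints for a kinematic model.

```bash
cat > log.py <<'E'
import json; from plant import *; import numpy as np
s=get_state(); open('log.txt','a').write(json.dumps([list(map(float,s[k])) for k in('joints','tool_pos','orientation')])+'\n'); print(np.round(s['joints'],3),np.round(s['tool_pos'],4))
E
python3 log.py
python3 - <<'E'
from fit import *
np.set_printoptions(precision=4,suppress=True)
grab_frame('scene');grab_frame('side')
m={};c={}
for n in('scene','side'):
    c[n]=cam(n); ds=silhouettes('bowl',n)
    for d in ds:
        p=atz(n,d['pixel'],.04); print(n,d['conf'],d['pixel'],d['region'].sum(),p)
        if np.hypot(*(p[:2]-[.576,-.008]))<.05 and n not in m: m[n]=d['region']
BO=[np.r_[circ(.056,0,36),circ(.056,.062,36)]]
x,f=fit(m,c,BO,[.576,-.008,0,[0.]],False); print('bowl',x,f)
for n in m: print(n,fit({n:m[n]},c,BO,[.576,-.008,0,[0.]],False))
E
python3 -m creep '[[[0,0,0,0,0,7.1,85],[0,0,0,0,0,7.1,85],[0,0,0,0,0,7.1,85],[-2,-37,0,0,0,0,85],[-2,-37,0,0,0,0,85],[-2,-37,0,0,0,0,85],[-2,-37,0,0,0,0,85],[-2,-37,0,0,0,0,85],[-3,-37,0,0,0,0,85],[-3,-37,0,0,0,0,85]]]'; python3 log.py; python3 -m creep '[[[-2,-37,0,0,0,0,85],[-2,-37,0,0,0,0,85],[-2,-37,0,0,0,0,85],[-2,-37,0,0,0,0,85],[-2,-37,0,0,0,0,85],[-3,-37,0,0,0,0,85],[-3,-37,0,0,0,0,85],[-3,-37,0,0,0,0,85],[0,0,0,0,0,0,85]]]'; python3 log.py; python3 -m creep '[[[0,0,0,0,-5,0,85],[0,0,0,0,-5,0,85],[0,0,0,0,-5,0,85],[0,0,0,0,-5,0,85],[0,0,0,0,0,0,85]]]'; python3 log.py
```

```text
[ 0.472  0.353  1.462  0.     1.328 -1.262] [0.4391 0.3098 0.421 ]
scene 0.87 [347.3, 202.4] 986 [ 0.5721 -0.0142  0.04  ]
scene 0.38 [475.9, 212.4] 1385 [0.3959 0.3605 0.04  ]
side 0.7 [303.3, 196.0] 727 [0.5874 0.0035 0.04  ]
bowl [ 0.5769 -0.0035  0.1273] 0.15673569576751945
scene (array([ 0.566 , -0.0084,  0.3174]), np.float64(0.13378422962718572))
side (array([ 0.5847,  0.0102, -0.1316]), np.float64(0.1528052081047473))
t: 11.2
tool_pos: [0.4007, 0.0519, 0.4213]
orientation: [-0.327, -3.124, -0.0]
force: [0.2, -0.0, 0.2]
opening: 0.994
gripper_force: 0.0
[-0.061  0.103  1.792  0.     1.247 -1.424] [0.4007 0.0519 0.4213]
t: 12.1
tool_pos: [0.358, -0.2437, 0.421]
orientation: [-0.334, -3.123, 0.001]
force: [0.1, 1.0, -0.1]
opening: 0.996
gripper_force: 0.0
[-7.750e-01  1.580e-01  1.727e+00 -1.000e-03  1.256e+00 -2.132e+00] [ 0.358  -0.2437  0.421 ]
t: 12.6
tool_pos: [0.358, -0.2395, 0.4213]
orientation: [0.292, 2.778, -0.05]
force: [0.1, 0.4, -0.6]
opening: 0.994
gripper_force: 0.0
[-0.835  0.077  1.846  0.251  0.947 -2.315] [ 0.358  -0.2395  0.4213]
```

```bash
cat > kin.py <<'E'
import json,numpy as np
from scipy.optimize import least_squares
from scipy.spatial.transform import Rotation as R
D=[tuple(map(np.array,json.loads(l))) for l in open('log.txt')]
D.append((np.array([1.071,.342,1.524,0,1.275,-.146]),np.array([.182,.492,.4045]),np.array([-.553,-3.092,.002])))
Y=lambda a:R.from_euler('y',a); Z=lambda a:R.from_euler('z',a)
def fk(q,k):
    e,d1,a2,b,a3,d6,a1,o6=k
    r=Z(q[0]); p=r.apply([a1,e,d1]); r=r*Y(q[1]); p=p+r.apply([0,0,a2]); r=r*Y(q[2]); p=p+r.apply([b,0,a3]); r=r*Z(q[3])*Y(q[4]); p=p+r.apply([0,0,d6]); return p,r*Z(q[5]+o6)
def res(k):
    o=[]
    for q,p,v in D:
        P,r=fk(q,k); o+=list(P-p)+list(.3*(r*R.from_rotvec(v).inv()).as_rotvec())
    return np.r_[o,.003*(k[[3,6]])]
best=min((least_squares(res,[e,.3,.4,0,.4,.1,0,o]) for e in(.08,-.08) for o in(-1.57,0,1.57,3.14)),key=lambda s:s.cost)
K=best.x
LO=np.array([-2.53,-.77,.04,-1,.28,-3.11]);HI=np.array([2.53,2.02,2.7,4.14,2.66,3.11])
def ik(p,r,q0):
    f=lambda q:np.r_[fk(q,K)[0]-p,.3*(fk(q,K)[1]*r.inv()).as_rotvec()]
    s=least_squares(f,np.clip(q0,LO+1e-3,HI-1e-3),bounds=(LO,HI)); return s.x,np.abs(s.fun).max()
if __name__=='__main__': print(np.round(K,4),np.abs(best.fun).max())
E
python3 kin.py; python3 - <<'E'
from fit import *
np.set_printoptions(precision=4,suppress=True)
# dark mask of bowl from scene/side fresh images
m={};c={}
for n,roi in(('scene',(315,165,385,240)),('side',(265,165,340,225))):
    im=grab_frame(n); c[n]=cam(n); h=cv2.cvtColor(np.ascontiguousarray(im),cv2.COLOR_RGB2HSV); k=(h[:,:,1]<110); z=np.zeros_like(k); x0,y0,x1,y1=roi; z[y0:y1,x0:x1]=k[y0:y1,x0:x1]
    N,l,st,ce=cv2.connectedComponentsWithStats(z.astype(np.uint8)); i=1+np.argmax(st[1:,4]); m[n]=cv2.morphologyEx((l==i).astype(np.uint8),cv2.MORPH_CLOSE,np.ones((9,9)))>0; print(n,st[i],ce[i])
BO=[np.r_[circ(.056,0,36),circ(.056,.062,36)]]; BT=[np.r_[circ(.04,0,36),circ(.056,.062,36)]]
for M in(BO,BT): 
    print(fit(m,c,M,[.576,-.006,0,[0.]],False))
    for n in m: print(n,fit({n:m[n]},c,M,[.576,-.006,0,[0.]],False))
E
```

```text
[0.0763 0.2333 0.5036 0.0542 0.38   0.1406 0.0024 1.5708] 0.0005041533485136713
scene [333 188  34  35 967] [349.0879 204.7177]
side [287 184  30  30 726] [301.792  198.2493]
(array([ 0.5775, -0.0041,  0.1577]), np.float64(0.1585215425146656))
scene (array([ 0.5668, -0.0098,  0.4557]), np.float64(0.14905670755183986))
side (array([ 0.582 ,  0.0085, -0.1466]), np.float64(0.14769975786924938))
(array([ 0.5794, -0.0045,  0.0813]), np.float64(0.07323879066665223))
scene (array([ 0.5804, -0.0036,  0.0691]), np.float64(0.056620597414177465))
side (array([ 0.5769, -0.006 ,  0.134 ]), np.float64(0.0667397907526156))
```

```bash
cat > plan.py <<'E'
from kin import *
def pose(G,phi,al,flip=0):
    h=np.array([np.cos(phi),np.sin(phi),0]); z=np.array([0,0,1.]); tz=np.sin(al)*h-np.cos(al)*z; ty=np.array([-h[1],h[0],0])*(1-2*flip); tx=np.cross(ty,tz)
    return G-.155*tz, R.from_matrix(np.c_[tx,ty,tz])
def Gof(L,phi,th):
    h=np.array([np.cos(phi),np.sin(phi),0]); z=np.array([0,0,1.]); X=np.cos(th)*h-np.sin(th)*z; Zc=np.sin(th)*h+np.cos(th)*z
    return np.array(L)-.116*X-.031*Zc
E
python3 - <<'E'
from plan import *
np.set_printoptions(precision=2,suppress=True)
q0=D[-2][0]; G=np.array([.4665,-.2974,.055])
for al in(20,30,45,55):
  for fl in(0,1):
    for up in(.15,0):
        best=min((ik(*pose(G+[0,0,up],-.21,np.radians(al),fl),q0*[1,1,1,0,1,0]+[0,0,0,a,0,b]) for a in(-.5,.5,3) for b in(-2.3,.8)),key=lambda s:s[1]); print('grasp',al,fl,up,best)
print()
for phi in(-.4,-.2,0,.2):
  for al in(30,45):
    q=None
    for th in(0,40,70,90,105,115,125):
        L=[.575,-.0045,.10]; 
        G=Gof(L,phi,np.radians(th)); 
        if th<40: G[2]=.25
        P=pose(G,phi,np.radians(al-th))
        c=[ik(*P,q0*[1,1,1,0,1,0]+[0,0,0,a,0,b]) for a in(0,) for b in(-2,)] if q is None else [ik(*P,q)]
        q,e=min(c,key=lambda s:s[1]); print(phi,al,th,q,round(e,4))
E
```

```text
grasp 20 0 0.15 (array([-0.81,  0.29,  1.79,  0.28,  0.79, -2.34]), np.float64(1.3118672814727005e-14))
grasp 20 0 0 (array([-0.81,  0.54,  1.94,  0.49,  0.42, -2.6 ]), np.float64(9.288299036153135e-12))
grasp 20 1 0.15 (array([-0.81,  0.29,  1.79,  0.28,  0.79,  0.8 ]), np.float64(2.781108676686017e-14))
grasp 20 1 0 (array([-0.81,  0.54,  1.94,  0.49,  0.42,  0.54]), np.float64(2.3651224208276477e-13))
grasp 30 0 0.15 (array([-0.88,  0.25,  1.92,  0.56,  0.62, -2.64]), np.float64(8.374246452530487e-10))
grasp 30 0 0 (array([-0.88,  0.54,  2.06,  1.23,  0.33,  2.9 ]), np.float64(1.5364038166709727e-13))
grasp 30 1 0.15 (array([-0.88,  0.25,  1.92,  0.56,  0.62,  0.5 ]), np.float64(1.6653345369377348e-15))
grasp 30 1 0 (array([-0.88,  0.54,  2.06,  1.23,  0.33, -0.24]), np.float64(2.0706644732193525e-12))
grasp 45 0 0.15 (array([-0.98,  0.25,  2.11,  1.29,  0.54,  2.86]), np.float64(8.37108160567368e-14))
grasp 45 0 0 (array([-0.98,  0.62,  2.22,  2.08,  0.6 ,  1.95]), np.float64(4.47381975215988e-13))
grasp 45 1 0.15 (array([-0.98,  0.25,  2.11,  1.29,  0.54, -0.28]), np.float64(7.2
[... 2827 characters left out ...]
0
0.2 30 40 [-0.18  0.44  1.68 -0.07  1.18 -1.92] 0.0
0.2 30 70 [-0.08  0.76  1.14 -0.19  1.91 -1.85] 0.0
0.2 30 90 [-0.05  1.02  0.76 -0.31  2.37 -1.92] 0.0
0.2 30 105 [-0.03  1.23  0.48 -0.52  2.66 -2.1 ] 0.0069
0.2 30 115 [-0.02  1.28  0.5  -0.66  2.66 -2.21] 0.0342
0.2 30 125 [-0.02  1.35  0.49 -0.93  2.66 -2.46] 0.0507
0.2 45 0 [-0.54 -0.04  2.25  1.04  0.57 -3.11] 0.0061
0.2 45 40 [-0.24  0.32  1.87  0.05  0.87 -2.04] 0.0
0.2 45 70 [-0.11  0.6   1.32 -0.13  1.64 -1.86] 0.0
0.2 45 90 [-0.06  0.87  0.92 -0.21  2.11 -1.87] 0.0
0.2 45 105 [-0.04  1.1   0.57 -0.33  2.47 -1.96] 0.0
0.2 45 115 [-0.03  1.25  0.38 -0.49  2.66 -2.1 ] 0.0085
0.2 45 125 [-0.02  1.3   0.4  -0.63  2.66 -2.2 ] 0.0376
```

```bash
cat > search.py <<'E'
from plan import *
np.set_printoptions(precision=2,suppress=True)
G0=np.array([.4665,-.2974,.055]); B=[.579,-.0045]
def path(phi,al,fl,thm,a,b,n=16):
    al=np.radians(al); q,e=ik(*pose(G0,-.21,al,fl),np.array([-.9,.5,2,a,.5,b]))
    if e>1e-3: return
    Q=[q]
    W=[(G0+[0,0,.2*i/4],-.21,0) for i in range(1,5)]
    h=np.array([np.cos(phi),np.sin(phi)]); 
    L1=[*(np.array(B)-.01*h),.10]; t1=np.radians(35); Ge=Gof(L1,phi,t1); Ge[2]=max(Ge[2],.2)
    Gs=G0+[0,0,.2]
    W+=[(Gs+(Ge-Gs)*i/n,-.21+(phi+.21)*i/n,t1*i/n) for i in range(1,n+1)]
    W+=[(Gof(L1,phi,t),phi,t) for t in np.radians(np.arange(40,thm+1,5))]
    for G,p,t in W:
        q2,e=ik(*pose(G,p,al-t,fl),Q[-1])
        if e>1.5e-3: return
        Q.append(q2)
    Q=np.array(Q); return np.abs(np.diff(Q,axis=0)).max(),Q,W
if __name__=='__main__':
  for phi in np.radians(np.arange(-130,100,20)):
   for al in(20,30,45):
    for fl in(0,1):
     for a in(-.5,.5,2):
      for b in((-2.3,.8)[fl],(1.9,-1.2)[fl]):
       for thm in(120,110):
        r=path(phi,al,fl,thm,a,b)
        if r and r[0]<1: print(np.degrees(phi),al,fl,a,b,thm,round(r[0],2),r[1][0],r[1][-1],'q5min',r[1][:,4].min()); break
E
timeout 500 python3 search.py
```

```text
-130.0 20 0 -0.5 -2.3 120 0.27 [-0.81  0.54  1.94  0.49  0.42 -2.6 ] [-0.74  0.9   1.98  1.57  1.75 -1.3 ] q5min 0.4195246589833431
-130.0 20 0 0.5 -2.3 120 0.27 [-0.81  0.54  1.94  0.49  0.42 -2.6 ] [-0.74  0.9   1.98  1.57  1.75 -1.3 ] q5min 0.41952466440949737
-130.0 20 0 2 -2.3 120 0.27 [-0.81  0.54  1.94  0.49  0.42 -2.6 ] [-0.74  0.9   1.98  1.57  1.75 -1.3 ] q5min 0.41952465663143057
-110.0 20 0 -0.5 -2.3 120 0.24 [-0.81  0.54  1.94  0.49  0.42 -2.6 ] [-0.7   0.96  1.67  1.35  1.89 -1.07] q5min 0.4195246589833431
-110.0 20 0 0.5 -2.3 120 0.24 [-0.81  0.54  1.94  0.49  0.42 -2.6 ] [-0.7   0.96  1.67  1.35  1.89 -1.07] q5min 0.41952466440949737
-110.0 20 0 2 -2.3 120 0.24 [-0.81  0.54  1.94  0.49  0.42 -2.6 ] [-0.7   0.96  1.67  1.35  1.89 -1.07] q5min 0.41952465663143057
-90.0 20 0 -0.5 -2.3 120 0.21 [-0.81  0.54  1.94  0.49  0.42 -2.6 ] [-0.62  1.05  1.35  1.21  2.11 -0.88] q5min 0.4195246589833431
-90.0 20 0 0.5 -2.3 120 0.21 [-0.81  0.54  1.94  0.49  0.42 -2.6 ] [-0.62  1.05  1.35  1.21  2.11 -0.88] q5min 0.41952466440949737
-90.0 20 0 2 -2.3 120 0.21 [-0.81  0.54  1.94  0.4
[... 12018 characters left out ...]
0.29  0.98  1.06 -1.    1.98  0.68] q5min 0.5147122681170323
70.0 45 1 -0.5 -1.2 120 0.32 [-0.98  0.62  2.22  2.08  0.6  -1.19] [ 0.29  0.98  1.06 -1.    1.98  0.68] q5min 0.5147122681170326
70.0 45 1 0.5 0.8 120 0.32 [-0.98  0.62  2.22  2.08  0.6  -1.19] [ 0.29  0.98  1.06 -1.    1.98  0.68] q5min 0.5147122681170214
70.0 45 1 0.5 -1.2 120 0.32 [-0.98  0.62  2.22  2.08  0.6  -1.19] [ 0.29  0.98  1.06 -1.    1.98  0.68] q5min 0.5147122681170367
70.0 45 1 2 0.8 120 0.32 [-0.98  0.62  2.22  2.08  0.6  -1.19] [ 0.29  0.98  1.06 -1.    1.98  0.68] q5min 0.5147122681170726
70.0 45 1 2 -1.2 120 0.32 [-0.98  0.62  2.22  2.08  0.6  -1.19] [ 0.29  0.98  1.06 -1.    1.98  0.68] q5min 0.5147122681170349
```

Plan: grip the handle with the tool leaning 20° outward. Then carry the cup with a yaw to a heading of about -75°, where the joint ranges allow a tilt of up to 120°, and return it the same way. First the pre-grasp, with a wrist check of the cup's pose.

```bash
cat > rows.py <<'E'
from plan import *
from scipy.linalg import logm,expm
from plant import get_state
def H(p,r): M=np.eye(4);M[:3,:3]=r.as_matrix();M[:3,3]=p;return M
def rows(G,phi,al,fl=0,cur=None,vmax=25,wmax=5,nmin=1):
    s=get_state(); T0=H(s['tool_pos'],R.from_rotvec(s['orientation'])) if cur is None else cur
    p,r=pose(np.array(G),phi,np.radians(al),fl); X=np.real(logm(np.linalg.inv(T0)@H(p,r)))
    n=max(nmin,int(np.ceil(max(np.linalg.norm(X[:3,3])*1e3/vmax,np.degrees(np.linalg.norm([X[2,1],X[0,2],X[1,0]]))/wmax))))
    E=expm(X/n); w=np.round(np.degrees(R.from_matrix(E[:3,:3]).as_rotvec()),2); d=np.round(E[:3,3]*1e3,1)
    q=np.array(s['joints']); ee=[]; T=T0; dq=0
    for i in range(n):
        T=T@E; q2,e=ik(T[:3,3],R.from_matrix(T[:3,:3]),q); dq=max(dq,np.abs(q2-q).max()); q=q2; ee.append(e)
    print(n,'x',[*d,*w],'ikerr',round(max(ee),4),'maxdq/row',round(dq,3),'qend',np.round(q,2)); return H(p,r)
E
python3 - <<'E'
from rows import *
rows([.4665,-.2974,.155],-.21,20)
E
```

```text
6 x [np.float64(-3.3), np.float64(-5.6), np.float64(22.6), np.float64(0.01), np.float64(-0.02), np.float64(0.01)] ikerr 0.0 maxdq/row 0.053 qend [-0.81  0.36  1.85  0.32  0.66 -2.4 ]
```

```bash
python3 -m creep '[[[-3.3,-5.6,22.6,0,0,0,85],[-3.3,-5.6,22.6,0,0,0,85],[-3.3,-5.6,22.6,0,0,0,85],[-3.3,-5.6,22.6,0,0,0,85],[-3.3,-5.6,22.6,0,0,0,85],[-3.3,-5.6,22.6,0,0,0,85],[0,0,0,0,0,0,85]]]'; python3 - <<'E'
from fit import *
from rows import rows
np.set_printoptions(precision=4,suppress=True)
c={'wrist':cam('wrist')}; im=np.ascontiguousarray(grab_frame('wrist')); cv2.imwrite('pics/w5.png',im[:,:,::-1])
d=[k for k in silhouettes('cup','wrist')]
for k in d: print(k['conf'],k['pixel'],k['region'].sum(),atz('wrist',k['pixel'],.05,c['wrist']))
g=cv2.inRange(cv2.cvtColor(im,cv2.COLOR_RGB2HSV),(40,100,20),(85,255,255))
N,l,st,ce=cv2.connectedComponentsWithStats(g); o=np.argsort(-st[1:,4])[:3]+1
for i in o: print(st[i],ce[i])
u=proj('wrist',np.array([[.535,-.312,.05],[.4665,-.2974,.055]]),c['wrist']); print('pred',u)
b=max(o,key=lambda i:st[i,4]); m=cv2.morphologyEx((l==b).astype(np.uint8),cv2.MORPH_CLOSE,np.ones((41,41)))>0
ov=im.copy(); 
r,f=fit({'wrist':m},c,CUP,[.535,-.312,0,[-.21]],False); print('fit',r,f)
for p,col in(([.5348,-.3122,0,-.2143],(255,255,0)),([r[0],r[1],0,r[2]],(255,0,255))):
    for Hh in CUP: cv2.polylines(ov,[cv2.convexHull(np.round(proj('wrist',place(Hh,p),c['wrist'])).astype(np.int32))],True,col,1)
cv2.imwrite('pics/w5o.png',ov[:,:,::-1])
E
```

```text
t: 13.4
tool_pos: [0.4156, -0.2865, 0.2984]
orientation: [0.291, 2.784, -0.046]
force: [0.3, 0.3, 1.0]
opening: 0.995
gripper_force: 0.0
0.86 [60.0, 235.3] 6433 [ 0.489  -0.6054  0.05  ]
0.71 [533.5, 305.2] 396 [ 0.7542 -0.032   0.05  ]
0.62 [171.2, 279.4] 332 [ 0.5731 -0.4809  0.05  ]
0.6 [312.9, 237.8] 11219 [ 0.5395 -0.3147  0.05  ]
[  257   122   118   177 11238] [315.6929 230.8305]
[   0  187  108  106 6503] [ 59.2436 237.8193]
[509 286  42  48 329] [531.8754 305.3313]
pred [[314.8871 233.5902]
 [314.9262 165.0654]]
fit [ 0.5351 -0.3116 -0.2383] 0.022496554381493006
```

View pics/w5o.png

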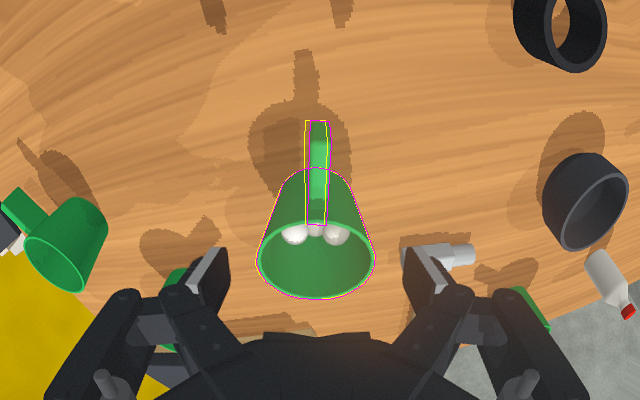

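The overlay fits to 2 %: cup at (0.535, -0.312), yaw -0.238. The handle runs from (318,120) to (317,225), and three pebbles are visible. Last view used; from here I go by numbers.

```bash
python3 - <<'E'
from rows import *
rows([.4671,-.2951,.055],-.238,20)
E
```

```text
5 x [np.float64(6.9), np.float64(0.7), np.float64(18.8), np.float64(0.13), np.float64(-0.02), np.float64(0.32)] ikerr 0.0 maxdq/row 0.054 qend [-0.8   0.54  1.94  0.48  0.41 -2.55]
```

```bash
python3 -m creep '[[[6.9,0.7,18.8,0.1,0,0.3,85],[6.9,0.7,18.8,0.1,0,0.3,85],[6.9,0.7,18.8,0.1,0,0.3,85],[6.9,0.7,18.8,0.1,0,0.3,85],[6.9,0.7,18.8,0.2,0,0.4,85],[0,0,0,0,0,0,85]]]' && python3 -m creep '[[[0,0,0,0,0,0,40],[0,0,0,0,0,0,20],[0,0,0,0,0,0,8],[0,0,0,0,0,0,5],[0,0,0,0,0,0,5],[0,0,0,0,0,0,5],[0,0,0,0,0,0,5]]]' && python3 -m creep '[[[6.8,0,-18.8,0,0,0,5],[-6.8,0,-18.8,0,0,0,5],[-6.8,0,-18.8,0,0,0,5],[-6.8,0,-18.8,0,0,0,5],[0,0,0,0,0,0,5]]]'
```

```text
t: 14.1
tool_pos: [0.4152, -0.2823, 0.2001]
orientation: [0.333, 2.777, -0.055]
force: [0.8, 0.0, 0.0]
opening: 0.998
gripper_force: 0.0
t: 14.8
tool_pos: [0.4157, -0.2832, 0.2015]
orientation: [0.332, 2.774, -0.06]
force: [-1.9, 1.6, 5.7]
opening: 0.152
gripper_force: 58.5
t: 15.3
tool_pos: [0.4033, -0.2804, 0.278]
orientation: [0.332, 2.772, -0.062]
force: [0.4, -0.7, -3.4]
opening: 0.158
gripper_force: 59.0
```

Gripped; the force shows about 3 N of load. I check the hold by fitting the model to the wrist view, then plan the carry.

```bash
cat > hold.py <<'E'
from fit import *
def hold():
    c=cam('wrist'); s=get_state(); T=R.from_rotvec(s['orientation']).as_matrix(); tp=np.array(s['tool_pos'])
    im=np.ascontiguousarray(grab_frame('wrist')); g=cv2.inRange(cv2.cvtColor(im,cv2.COLOR_RGB2HSV),(40,100,20),(85,255,255)); N,l,st,ce=cv2.connectedComponentsWithStats(g)
    b=max(range(1,N),key=lambda i:st[i,4]*(abs(ce[i][0]-315)<90)); m=(cv2.morphologyEx((l==b).astype(np.uint8),cv2.MORPH_CLOSE,np.ones((41,41)))>0).astype(np.uint8)
    # cup in tool frame: nominal tilt -20 deg about tool y ; handle toward tool +x
    def pts(H,x):
        q=H+[.07,0,-.055]; Rr=R.from_euler('y',np.radians(x[0])).as_matrix(); q=q@Rr.T+[x[1],0,x[2]]
        B=R.from_euler('y',np.radians(20)).as_matrix()@np.diag([-1,1,-1])  # cup->tool
        return (q@B.T+[0,0,.155])@T.T+tp
    def cost(x):
        r=np.zeros_like(m)
        for H in CUP: cv2.fillConvexPoly(r,cv2.convexHull(np.round(proj('wrist',pts(H,x),c)*1).astype(np.int32)),1)
        return 1-(r&m).sum()/(r|m).sum()
    x0=np.zeros(3); o=minimize(cost,x0,method='Nelder-Mead',options=dict(initial_simplex=np.array([[0,0,0],[6,0,0],[0,.006,0],[0,0,.006]])))
    print('hold pitch deg, dx, dz',np.round(o.x,4),round(o.fun,3),'at nominal',round(cost(x0),3)); return o.x
E
python3 - <<'E'
from hold import hold; hold()
from rows import *
B=np.array([.579,-.0045]); phi=np.radians(-75); h=np.array([np.cos(phi),np.sin(phi)])
s=get_state(); T=rows([.455,-.292,.22],-.238,20)
L=lambda z,o=-.015:[*(B+o*h),z]
for th,z in((30,.17),(50,.12),(70,.11),(90,.105),(110,.10)):
    G=Gof(L(z),phi,np.radians(th)); print(th,np.round(G,3)); T=rows(G,phi,20-th,cur=T,wmax=6)
E
```

```text
hold pitch deg, dx, dz [-3.0316  0.1787 -0.1604] 0.487 at nominal 0.772
4 x [np.float64(-7.7), np.float64(0.1), np.float64(-20.9), np.float64(-0.02), np.float64(0.01), np.float64(-0.0)] ikerr 0.0 maxdq/row 0.059 qend [-0.82  0.25  1.8   0.26  0.81 -2.3 ]
30 [0.545 0.122 0.201]
17 x [np.float64(9.1), np.float64(23.2), np.float64(0.9), np.float64(0.32), np.float64(1.59), np.float64(3.63)] ikerr 0.0 maxdq/row 0.242 qend [-0.01  0.46  1.49  0.18  1.24 -0.33]
50 [0.55  0.105 0.189]
4 x [np.float64(-18.7), np.float64(0.0), np.float64(2.2), np.float64(-0.0), np.float64(5.0), np.float64(0.0)] ikerr 0.0 maxdq/row 2.008 qend [-0.19  0.55  1.47  0.47  1.38 -0.61]
70 [0.557 0.076 0.208]
4 x [np.float64(-16.4), np.float64(-0.0), np.float64(-7.8), np.float64(0.0), np.float64(5.0), np.float64(0.0)] ikerr 0.0 maxdq/row 1.76 qend [-0.35  0.68  1.38  0.68  1.65 -0.76]
90 [0.567 0.04  0.221]
4 x [np.float64(-15.9), np.float64(0.0), np.float64(-9.1), np.float64(0.0), np.float64(5.0), np.float64(-0.0)] ikerr 0.0 maxdq/row 1.636 qend [-0.46  0.85  1.28  0.86  1.93 -0.82]
110 [ 0.578 -0.     0.22 ]
4 x [np.float64(-16.1), np.float64(0.0), np.float64(-9.5), np.float64(-0.0), np.float64(5.0), np.float64(0.0)] ikerr 0.0 maxdq/row 1.596 qend [-0.52  1.04  1.17  1.04  2.17 -0.8 ]
```

```bash
python3 - <<'E'
from fit import *
np.set_printoptions(precision=1,suppress=True)
c=cam('wrist'); s=get_state(); T=R.from_rotvec(s['orientation']).as_matrix(); tp=np.array(s['tool_pos'])
im=np.ascontiguousarray(grab_frame('wrist')); cv2.imwrite('pics/w6.png',im[:,:,::-1]); g=cv2.inRange(cv2.cvtColor(im,cv2.COLOR_RGB2HSV),(40,100,20),(85,255,255)); N,l,st,ce=cv2.connectedComponentsWithStats(g)
for i in range(1,N):
    if st[i,4]>100: print(st[i],ce[i])
B=R.from_euler('y',np.radians(20)).as_matrix()@np.diag([-1.,1,-1])
for H in CUP:
    P=((H+[.07,0,-.055])@B.T+[0,0,.155])@T.T+tp; u=proj('wrist',P,c); print('pred',u.min(0),u.max(0),P.min(0)*1000,P.max(0)*1000)
E
```

```text
[ 294  203   45  135 4603] [316.1 272. ]
[   1  212  109  104 6469] [ 60.8 261.3]
[168 288  29  17 204] [180.5 294. ]
[ 495  296   64   61 1857] [528.  322.5]
[200 316  18  19 168] [208.3 324.8]
pred [236.4 241.4] [396.  406.1] [ 476.6 -355.2   75.9] [ 568.6 -263.2  162.1]
pred [296.9 201.4] [336.  345.4] [ 426.7 -309.   112.9] [ 495.1 -279.5  149. ]
```

The handle mask spans columns 294–339 and rows 203–338, which matches the rigid-hold prediction of 297–336 and 201–345. The hold is good. Carrying.

```bash
python3 -m creep '[[[-7.7,0,-20.9,0,0,0,5],[-7.7,0,-20.9,0,0,0,5],[-7.7,0,-20.9,0,0,0,5],[-7.7,0,-20.9,0,0,0,5],[9.1,23.2,0.9,0.3,1.6,3.6,5],[9.1,23.2,0.9,0.3,1.6,3.6,5],[9.1,23.2,0.9,0.3,1.6,3.6,5],[9.1,23.2,0.9,0.3,1.6,3.6,5],[9.1,23.2,0.9,0.3,1.6,3.6,5],[9.1,23.2,0.9,0.3,1.6,3.6,5]]]' && python3 -m creep '[[[9.1,23.2,0.9,0.3,1.6,3.6,5],[9.1,23.2,0.9,0.3,1.6,3.6,5],[9.1,23.2,0.9,0.3,1.6,3.6,5],[9.1,23.2,0.9,0.3,1.6,3.6,5],[9.1,23.2,0.9,0.3,1.6,3.6,5],[9.1,23.2,0.9,0.3,1.6,3.6,5],[9.1,23.2,0.9,0.3,1.6,3.6,5],[9.1,23.2,0.9,0.3,1.6,3.6,5]]]'; python3 - <<'E'
from rows import *
B=np.array([.579,-.0045]); phi=np.radians(-75); h=np.array([np.cos(phi),np.sin(phi)])
L=lambda z,o=-.015:[*(B+o*h),z]
s=get_state(); print(s['joints'])
T=rows(Gof(L(.17),phi,np.radians(30)),phi,-10,wmax=4)
T=rows(Gof(L(.12),phi,np.radians(50)),phi,-30,wmax=4)
E
```

```text
t: 16.4
tool_pos: [0.4093, -0.131, 0.348]
orientation: [0.904, 2.826, 0.021]
force: [0.3, -1.0, -2.9]
opening: 0.157
gripper_force: 59.0
t: 17.2
tool_pos: [0.498, 0.0457, 0.3493]
orientation: [-1.63, -2.615, -0.129]
force: [0.5, -1.1, -3.5]
opening: 0.158
gripper_force: 59.0
[-0.09037361  0.35060227  1.67838415  0.11121804  1.1288604  -0.59492364]
4 x [np.float64(6.7), np.float64(17.3), np.float64(0.2), np.float64(0.2), np.float64(1.11), np.float64(2.81)] ikerr 0.0 maxdq/row 0.069 qend [-0.01  0.46  1.49  0.18  1.24 -0.33]
7 x [np.float64(-6.7), np.float64(8.6), np.float64(2.3), np.float64(-0.17), np.float64(3.48), np.float64(1.61)] ikerr 0.0 maxdq/row 0.056 qend [-0.19  0.55  1.47  0.47  1.38 -0.61]
```

```bash
python3 -m creep '[[[6.7,17.3,0.2,0.2,1.1,2.8,5],[6.7,17.3,0.2,0.2,1.1,2.8,5],[6.7,17.3,0.2,0.2,1.1,2.8,5],[6.7,17.3,0.2,0.2,1.2,2.8,5],[0,0,0,0,0,0,5]]]'; python3 - <<'E'
from rows import *
B=np.array([.579,-.0045]); phi=np.radians(-75); h=np.array([np.cos(phi),np.sin(phi)])
L=lambda z,o=-.015:[*(B+o*h),z]
T=rows(Gof(L(.12),phi,np.radians(50)),phi,-30,wmax=4)
# in-hand check: cup fit in scene & side with tilt
from fit import *
np.set_printoptions(precision=3,suppress=True)
s=get_state(); Tm=R.from_rotvec(s['orientation']).as_matrix(); tp=np.array(s['tool_pos'])
Bm=Y(np.radians(20)).as_matrix()@np.diag([-1.,1,-1])
def pts(Hh,x): return (((Hh+[.07,0,-.055])@Y(np.radians(x[0])).as_matrix().T+[x[1],0,x[2]])@Bm.T+[0,0,.155])@Tm.T+tp
for n in('scene','side'):
    im=np.ascontiguousarray(grab_frame(n)); c=cam(n); g=cv2.inRange(cv2.cvtColor(im,cv2.COLOR_RGB2HSV),(40,100,20),(85,255,255))
    u=proj(n,pts(CUP[0],[0,0,0]),c); N,l,st,ce=cv2.connectedComponentsWithStats(g); print(n,'pred',u.min(0),u.max(0))
    for i in range(1,N):
        if st[i,4]>60: print(st[i],ce[i])
E
```

```text
t: 17.7
tool_pos: [0.5529, 0.0962, 0.3535]
orientation: [-1.823, -2.383, -0.163]
force: [-0.2, -0.2, -3.3]
opening: 0.151
gripper_force: 59.1
5 x [np.float64(-14.9), np.float64(-0.2), np.float64(1.6), np.float64(0.02), np.float64(4.0), np.float64(0.04)] ikerr 0.0 maxdq/row 0.066 qend [-0.19  0.55  1.47  0.47  1.38 -0.61]
scene pred [355.496 171.93 ] [391.941 210.196]
[198  91  26  41 699] [211.546 113.412]
[197 137  44  33 854] [214.848 152.283]
[355 173  37  37 861] [373.83  190.983]
[398 183   8  11  66] [401.106 188.424]
[287 223  31  47 897] [301.366 248.886]
side pred [276.42  146.704] [304.554 177.25 ]
[277 142  28  35 506] [289.591 159.929]
[350 172  24  35 601] [360.511 186.895]
[ 356  278   47   39 1096] [382.602 294.412]
[ 339  323   41   51 1229] [359.554 344.696]
```

The cup in hand matches the prediction: scene columns 355–392, rows 173–210. Starting the tilt.

```bash
python3 -m creep '[[[-14.9,-0.2,1.6,0,4,0,5],[-14.9,-0.2,1.6,0,4,0,5],[-14.9,-0.2,1.6,0,4,0,5],[-14.9,-0.2,1.6,0,4,0,5],[-14.9,-0.2,1.6,0,4,0,5],[0,0,0,0,0,0,5]]]'; python3 - <<'E'
from rows import *
B=np.array([.579,-.0045]); phi=np.radians(-75); h=np.array([np.cos(phi),np.sin(phi)])
L=lambda z,o=-.015:[*(B+o*h),z]
T=None
for th,z in((70,.11),(90,.105),(112,.10)): T=rows(Gof(L(z),phi,np.radians(th)),phi,20-th,wmax=2.6,cur=T)
E
```

```text
t: 18.4
tool_pos: [0.5683, 0.0269, 0.3232]
orientation: [-1.64, -2.137, -0.44]
force: [-1.1, -0.6, -3.8]
opening: 0.157
gripper_force: 59.1
8 x [np.float64(-7.9), np.float64(0.3), np.float64(-3.9), np.float64(0.01), np.float64(2.5), np.float64(0.0)] ikerr 0.0 maxdq/row 0.035 qend [-0.35  0.68  1.38  0.68  1.65 -0.76]
8 x [np.float64(-7.9), np.float64(0.0), np.float64(-4.7), np.float64(0.0), np.float64(2.5), np.float64(-0.0)] ikerr 0.0 maxdq/row 0.306 qend [-0.46  0.85  1.28  0.86  1.93 -0.82]
9 x [np.float64(-7.7), np.float64(-0.0), np.float64(-4.9), np.float64(0.0), np.float64(2.44), np.float64(-0.0)] ikerr 0.0 maxdq/row 0.574 qend [-0.52  1.06  1.16  1.06  2.2  -0.8 ]
```

```bash
python3 -m creep '[[[-7.9,0.3,-3.9,0,2.5,0,5],[-7.9,0.3,-3.9,0,2.5,0,5],[-7.9,0.3,-3.9,0,2.5,0,5],[-7.9,0.3,-3.9,0,2.5,0,5],[-7.9,0.3,-3.9,0,2.5,0,5],[-7.9,0.3,-3.9,0,2.5,0,5],[-7.9,0.3,-3.9,0,2.5,0,5],[-7.9,0.3,-3.9,0,2.5,0,5]]]' && python3 -m creep '[[[-7.9,0,-4.7,0,2.5,0,5],[-7.9,0,-4.7,0,2.5,0,5],[-7.9,0,-4.7,0,2.5,0,5],[-7.9,0,-4.7,0,2.5,0,5],[-7.9,0,-4.7,0,2.5,0,5],[-7.9,0,-4.7,0,2.5,0,5],[-7.9,0,-4.7,0,2.5,0,5],[-7.9,0,-4.7,0,2.5,0,5]]]'; python3 - <<'E'
from rows import *
B=np.array([.579,-.0045]); phi=np.radians(-75); h=np.array([np.cos(phi),np.sin(phi)])
L=lambda z,o=-.015:[*(B+o*h),z]
rows(Gof(L(.10),phi,np.radians(112)),phi,20-112,wmax=2.6)
E
```

```text
t: 19.2
tool_pos: [0.5887, -0.0361, 0.3104]
orientation: [-1.437, -1.882, -0.672]
force: [0.1, -0.3, -3.8]
opening: 0.157
gripper_force: 59.2
t: 20.0
tool_pos: [0.6059, -0.0984, 0.2761]
orientation: [-1.228, -1.609, -0.861]
force: [-0.4, 0.0, -3.7]
opening: 0.152
gripper_force: 59.5
9 x [np.float64(-8.0), np.float64(-0.2), np.float64(-5.0), np.float64(-0.02), np.float64(2.47), np.float64(0.02)] ikerr 0.0 maxdq/row 0.035 qend [-0.52  1.06  1.16  1.06  2.2  -0.8 ]
```

```bash
python3 -m creep '[[[-8,-0.2,-5,0,2.5,0,5],[-8,-0.2,-5,0,2.5,0,5],[-8,-0.2,-5,0,2.5,0,5],[-8,-0.2,-5,0,2.5,0,5],[-8,-0.2,-5,0,2.5,0,5],[0,0,0,0,0,0,5],[0,0,0,0,0,0,5],[0,0,0,0,0,0,5]]]' && python3 -m creep '[[[-8,0,-5,0,2.5,0,5],[-8,0,-5,0,2.5,0,5],[-8,0,-5,0,2.5,0,5],[-8,0,-5,0,2.5,0,5],[0,0,0,0,0,0,5],[0,0,0,0,0,0,5],[0,0,0,0,0,0,5],[0,0,0,0,0,0,5]]]'; python3 - <<'E'
from w import *
for n in('scene','side'):
    im=np.ascontiguousarray(grab_frame(n)); c=cam(n); hh=cv2.cvtColor(im,cv2.COLOR_RGB2HSV); u=proj(n,[.579,-.0045,.03],c)[0].astype(int)
    m=(hh[:,:,1]<90)&(hh[:,:,2]>120); x,y=u; print(n,u,m[y-30:y+30,x-30:x+30].sum())
    z=np.zeros_like(m); z[y-45:y+45,x-45:x+45]=m[y-45:y+45,x-45:x+45]
    N,l,st,ce=cv2.connectedComponentsWithStats(z.astype(np.uint8))
    for i in range(1,N):
        if st[i,4]>8: print(st[i],ce[i],atz(n,ce[i],.03,c),im[l==i].mean(0))
E
```

```text
t: 20.8
tool_pos: [0.6142, -0.1317, 0.2448]
orientation: [-1.093, -1.436, -0.961]
force: [0.6, -0.1, -2.1]
opening: 0.16
gripper_force: 59.6
t: 21.6
tool_pos: [0.6201, -0.1534, 0.2141]
orientation: [-0.984, -1.292, -1.031]
force: [0.3, 0.3, -1.5]
opening: 0.159
gripper_force: 59.7
tcp [ 0.6201 -0.1534  0.2141] x [ 0.0061 -0.0409  0.9991] y [0.9652 0.2614 0.0048] z [-0.2614  0.9644  0.0411] f [ 0.32    0.2699 -1.4882] 0.15895539227432026 59.69476103782654 21.6
scene [348 206] 204
[345 174  13   6  27] [351.1481 175.8519] [ 0.469  -0.0548  0.03  ] [142.5926 149.     146.7407]
[335 195  13  16 112] [340.5536 201.5804] [ 0.5752 -0.0371  0.03  ] [177.2589 173.1518 155.8393]
[346 207   7   8  45] [349.1778 210.6667] [0.5909 0.0035 0.03  ] [176.9556 166.5556 144.0222]
[354 209   7   6  31] [356.8065 211.5806] [0.5814 0.0264 0.03  ] [176.9677 172.6129 154.0323]
side [302 199] 689
[ 286  154   61   48 1481] [319.8596 172.582 ] [0.7032 0.1108 0.03  ] [152.7137 144.6023 131.6752]
[296 192  29  18 137] [308.708  201.4745] [ 0.5985 -0.0218  0.03  ] [154.2993 147.0219 134.1898]
[329 208  10   9  46] [332.9783 212.2174] [ 0.6575 -0.1077  0.03  ] [154.3043 145.087  131.1957]
[341 214   6  13  45] [344.0667 220.1778] [ 0.6769 -0.1589  0.03  ] [135.0222 128.0889 116.6889]
[331 221  15  21 146] [338.4452 230.9795] [ 0.6363 -0.1969  0.03  ] [168.8425 171.8082 168.5548]
```

The load dropped from about 3.3 N to 1.5 N, which matches the empty cup (0.16 kg). I tilt a little more to be safe, then back straight up and look at the bowl.

```bash
python3 -m creep '[[[-6,0,-4,0,2.5,0,5],[-6,0,-4,0,2.5,0,5],[0,0,0,0,0,0,5],[0,0,0,0,0,0,5],[0,0,0,0,0,0,5],[20,0,0,0,0,0,5],[25,0,0,0,0,0,5],[25,0,0,0,0,0,5],[20,0,0,0,0,0,5],[0,0,0,0,0,0,5]]]'; python3 - <<'E'
from rows import *
B=np.array([.579,-.0045]); phi=np.radians(-75)
s=get_state(); print(np.round(s['joints'],2)); Tm=R.from_rotvec(s['orientation']).as_matrix(); print(np.array(s['tool_pos'])+.155*Tm[:,2])
rows([.55,.03,.27],-1.0,-40); 
T=rows([.455,-.292,.22],-.238,20)
E
```

```text
t: 22.7
tool_pos: [0.6247, -0.1721, 0.2937]
orientation: [-0.928, -1.226, -1.065]
force: [0.1, -0.5, -2.7]
opening: 0.155
gripper_force: 59.7
[-0.54  0.98  1.12  1.22  2.32 -0.62]
[ 0.58437403 -0.02366831  0.31304981]
12 x [np.float64(11.1), np.float64(2.7), np.float64(7.0), np.float64(1.44), np.float64(-4.72), np.float64(-0.51)] ikerr 0.0 maxdq/row 0.068 qend [-0.31  0.64  1.16  0.44  1.88 -0.86]
26 x [np.float64(6.4), np.float64(-7.7), np.float64(-1.6), np.float64(1.75), np.float64(-3.99), np.float64(-2.15)] ikerr 0.0 maxdq/row 0.09 qend [-0.82  0.25  1.8   0.26  0.81 -2.3 ]
```

```bash
python3 -m creep '[[[0,0,0,0,0,0,5],[0,0,0,0,0,0,5],[0,0,0,0,0,0,5]]]'; python3 - <<'E'
from w import *
f=[]
for n in ('scene','side','scene'):
    im=np.ascontiguousarray(grab_frame(n)); f.append(get_state()['force'][2]); cv2.imwrite(f'pics/p_{n}.png',im[:,:,::-1]); c=cam(n)
    if len(f)==3: break
    for d in silhouettes('pebble0',n): f.append(get_state()['force'][2]); print(n,round(d['conf'],2),d['pixel'],d['region'].sum(),atz(n,d['pixel'],.03,c))
    B=np.array([.579,-.0045]); u=proj(n,np.r_[circ(.05,.062,40)]+[*B,0],c).astype(np.int32)
    k=np.zeros(im.shape[:2],np.uint8); cv2.fillConvexPoly(k,cv2.convexHull(u),1); hh=cv2.cvtColor(im,cv2.COLOR_RGB2HSV)
    m=((hh[:,:,2]>110)&(hh[:,:,1]<110)).astype(np.uint8)&k; print(n,'pale px in bowl',m.sum(),'of',k.sum(), 'px per pebble',np.pi*(.0135*c[0]/np.linalg.norm((c[3]@[*B,.03])+c[4]))**2)
print('fz',f)
E
```

```text
t: 23.0
tool_pos: [0.6246, -0.1716, 0.2889]
orientation: [-0.929, -1.217, -1.062]
force: [-0.3, 0.5, -2.1]
opening: 0.155
gripper_force: 59.7
tcp [ 0.6246 -0.1716  0.2889] x [ 0.0319 -0.1264  0.9915] y [0.9653 0.2613 0.0023] z [-0.2593  0.957   0.1304] f [-0.2693  0.4521 -2.1371] 0.1552948930706309 59.67427968978882 23.0
scene 0.59 [337.2, 199.0] 36 [ 0.5722 -0.0514  0.03  ]
scene 0.5 [352.3, 197.7] 56 [ 0.5427 -0.0109  0.03  ]
scene 0.42 [351.2, 209.2] 51 [0.5828 0.0066 0.03  ]
scene 0.41 [358.3, 170.7] 1025 [ 0.4383 -0.0437  0.03  ]
scene 0.18 [474.8, 208.4] 1212 [0.3771 0.3523 0.03  ]
scene pale px in bowl 266 of 717 px per pebble 53.708224541359485
side pale px in bowl 158 of 450 px per pebble 41.16889268645126
scene 0.56 [340.4, 209.3] 53 [ 0.6008 -0.0235  0.03  ]
scene 0.41 [351.3, 198.9] 49 [ 0.5484 -0.0115  0.03  ]
scene 0.37 [349.1, 208.6] 36 [ 0.5842 -0.0004  0.03  ]
scene pale px in bowl 265 of 717 px per pebble 53.708224541359485
fz [np.float64(-1.5755111145853729), np.float64(-1.400514335532659), np.float64(-1.400514335532659), np.float64(-1.400514335532659), np.float64(-1.400514335532659), np.float64(-1.400514335532659), np.float64(-2.943345071493557), np.float64(-1.569566029455085), np.float64(-1.4851758974777842), np.float64(-1.4851758974777842), np.float64(-1.4851758974777842)]
```

Force averages 1.5 N (empty cup), and the pale area in the bowl equals about five fully visible pebbles, consistent with six overlapping. I check clearance on the way back and print rows.

```bash
python3 - <<'E'
from rows import *
from fit import CUP
T=rows([.455,-.292,.22],-.238,20,wmax=5)
s=get_state(); M=H(s['tool_pos'],R.from_rotvec(s['orientation'])); Bm=Y(np.radians(20)).as_matrix()@np.diag([-1.,1,-1])
E=H([.0064,-.0077,-.0016],R.from_rotvec(np.radians([1.75,-3.99,-2.15])))
for i in range(27):
    if i%3==0:
        P=np.vstack([((h+[.07,0,-.055])@Bm.T+[0,0,.155])@M[:3,:3].T+M[:3,3] for h in CUP]); print(i,np.round(P.min(0),3),np.round(P.max(0),3),np.round(M[:3,3],3))
    M=M@E
E
```

```text
26 x [np.float64(6.5), np.float64(-7.7), np.float64(-1.7), np.float64(1.74), np.float64(-4.01), np.float64(-2.16)] ikerr 0.0 maxdq/row 0.091 qend [-0.82  0.25  1.8   0.26  0.81 -2.3 ]
0 [ 0.529 -0.053  0.193] [0.628 0.073 0.342] [ 0.625 -0.172  0.29 ]
3 [ 0.499 -0.067  0.175] [0.607 0.046 0.326] [ 0.603 -0.184  0.308]
6 [ 0.478 -0.099  0.162] [0.59  0.015 0.306] [ 0.58  -0.196  0.324]
9 [ 0.464 -0.138  0.147] [ 0.577 -0.021  0.29 ] [ 0.555 -0.206  0.337]
12 [ 0.453 -0.179  0.126] [ 0.57  -0.06   0.274] [ 0.529 -0.217  0.348]
15 [ 0.437 -0.221  0.114] [ 0.568 -0.104  0.26 ] [ 0.502 -0.228  0.357]
18 [ 0.427 -0.262  0.113] [ 0.568 -0.149  0.248] [ 0.474 -0.24   0.362]
21 [ 0.423 -0.3    0.122] [ 0.568 -0.196  0.239] [ 0.447 -0.253  0.364]
24 [ 0.423 -0.334  0.142] [ 0.569 -0.242  0.241] [ 0.421 -0.268  0.365]
```

Clear all the way, always above 0.11 m. Going back.

```bash
python3 -m creep '[[[6.5,-7.7,-1.7,1.74,-4.01,-2.16,5],[6.5,-7.7,-1.7,1.74,-4.01,-2.16,5],[6.5,-7.7,-1.7,1.74,-4.01,-2.16,5],[6.5,-7.7,-1.7,1.74,-4.01,-2.16,5],[6.5,-7.7,-1.7,1.74,-4.01,-2.16,5],[6.5,-7.7,-1.7,1.74,-4.01,-2.16,5],[6.5,-7.7,-1.7,1.74,-4.01,-2.16,5],[6.5,-7.7,-1.7,1.74,-4.01,-2.16,5],[6.5,-7.7,-1.7,1.74,-4.01,-2.16,5],[6.5,-7.7,-1.7,1.74,-4.01,-2.16,5]]]' && python3 -m creep '[[[6.5,-7.7,-1.7,1.74,-4.01,-2.16,5],[6.5,-7.7,-1.7,1.74,-4.01,-2.16,5],[6.5,-7.7,-1.7,1.74,-4.01,-2.16,5],[6.5,-7.7,-1.7,1.74,-4.01,-2.16,5],[6.5,-7.7,-1.7,1.74,-4.01,-2.16,5],[6.5,-7.7,-1.7,1.74,-4.01,-2.16,5],[6.5,-7.7,-1.7,1.74,-4.01,-2.16,5],[6.5,-7.7,-1.7,1.74,-4.01,-2.16,5],[6.5,-7.7,-1.7,1.74,-4.01,-2.16,5],[6.5,-7.7,-1.7,1.74,-4.01,-2.16,5]]]' && python3 -m creep '[[[6.5,-7.7,-1.7,1.74,-4.01,-2.16,5],[6.5,-7.7,-1.7,1.74,-4.01,-2.16,5],[6.5,-7.7,-1.7,1.74,-4.01,-2.16,5],[6.5,-7.7,-1.7,1.74,-4.01,-2.16,5],[6.5,-7.7,-1.7,1.74,-4.01,-2.16,5],[6.5,-7.7,-1.7,1.74,-4.01,-2.16,5],[0,0,0,0,0,0,5]]]'; python3 - <<'E'
from rows import *
from fit import *
print(np.round(get_state()['joints'],2))
T=rows([.467,-.295,.075],-.238,20)
# cup tilt check from scene+side
s=get_state(); Tm=R.from_rotvec(s['orientation']).as_matrix(); tp=np.array(s['tool_pos']); Bm=Y(np.radians(20)).as_matrix()@np.diag([-1.,1,-1])
ms={}
pts=lambda Hh,x:(((Hh+[.07,0,-.055])@Y(np.radians(x[0])).as_matrix().T+[x[1],0,x[2]])@Bm.T+[0,0,.155])@Tm.T+tp
for n in('scene','side'):
    im=np.ascontiguousarray(grab_frame(n)); c=cam(n); g=cv2.inRange(cv2.cvtColor(im,cv2.COLOR_RGB2HSV),(40,100,20),(85,255,255))
    u=proj(n,pts(CUP[0],[0,0,0]),c); a,b=np.round(u.min(0)-9).astype(int),np.round(u.max(0)+9).astype(int); z=np.zeros_like(g); z[a[1]:b[1],a[0]:b[0]]=g[a[1]:b[1],a[0]:b[0]]; N,l,st,ce=cv2.connectedComponentsWithStats(z); i=1+np.argmax(st[1:,4]); ms[n]=(cv2.resize((l==i).astype(np.uint8),None,fx=4,fy=4,interpolation=0),c); print(n,u.min(0),u.max(0),st[i])
def cost(x):
    e=0
    for n,(m,c) in ms.items():
        r=np.zeros_like(m); cv2.fillConvexPoly(r,cv2.convexHull(np.round(proj(n,pts(CUP[0],x),c)*4+2).astype(np.int32)),1); e+=1-(r&m).sum()/(r|m).sum()
    return e
o=minimize(cost,np.zeros(3),method='Nelder-Mead',options=dict(initial_simplex=np.array([[0,0,0],[6,0,0],[0,.006,0],[0,0,.006]]))); print(o.x,o.fun,cost(np.zeros(3)))
E
```

```text
t: 24.3
tool_pos: [0.5462, -0.2107, 0.343]
orientation: [-0.874, -2.141, -0.813]
force: [-0.1, -0.7, -1.6]
opening: 0.156
gripper_force: 59.5
t: 25.3
tool_pos: [0.4547, -0.2487, 0.3662]
orientation: [-0.655, -3.008, -0.345]
force: [-1.0, 0.6, -2.6]
opening: 0.159
gripper_force: 59.4
t: 26.0
tool_pos: [0.401, -0.2791, 0.3663]
orientation: [0.336, 2.774, -0.058]
force: [0.2, 0.2, -1.6]
opening: 0.154
gripper_force: 59.4
[-0.82  0.24  1.81  0.26  0.81 -2.3 ]
6 x [np.float64(6.0), np.float64(0.0), np.float64(23.7), np.float64(0.0), np.float64(0.01), np.float64(-0.03)] ikerr 0.0 maxdq/row 0.063 qend [-0.8   0.5   1.93  0.43  0.45 -2.5 ]
scene [260.43460822 102.94408975] [290.13331492 140.3171147 ] [261 102  33  38 875]
side [306.40799565 207.41460155] [338.40759169 247.62308454] [ 299  208   40   39 1050]
[-6.53426044e-01 -2.54303521e-04  1.23649076e-03] 0.1891477540033022 0.19948755830137843
```

The cup is upright in hand (-0.7°). Lowering.

```bash
python3 -m creep '[[[6,0,23.7,0,0,0,5],[6,0,23.7,0,0,0,5],[6,0,23.7,0,0,0,5],[6,0,23.7,0,0,0,5],[6,0,23.7,0,0,0,5],[6,0,23.7,0,0,0,5],[3.4,0,9.4,0,0,0,5],[1.7,0,4.7,0,0,0,5],[0,0,0,0,0,0,5]]]'; python3 -m creep '[[[0.7,0,1.9,0,0,0,5],[0,0,0,0,0,0,5]]]'; python3 -m creep '[[[0.35,0,0.9,0,0,0,5],[0,0,0,0,0,0,5]]]'
```

```text
t: 27.0
tool_pos: [0.417, -0.2828, 0.2054]
orientation: [0.334, 2.774, -0.057]
force: [0.1, 0.2, -1.4]
opening: 0.156
gripper_force: 59.3
t: 27.2
tool_pos: [0.4169, -0.283, 0.2043]
orientation: [0.334, 2.772, -0.059]
force: [0.2, -0.1, -1.4]
opening: 0.154
gripper_force: 59.3
t: 27.4
tool_pos: [0.4167, -0.2829, 0.2029]
orientation: [0.334, 2.773, -0.059]
force: [-0.8, 0.4, -1.9]
opening: 0.152
gripper_force: 59.3
```

At the grasp the TCP height was 0.2015, so about 1.4 mm is left.

```bash
python3 -m creep '[[[0.3,0,0.9,0,0,0,5],[0,0,0,0,0,0,5]]]'; python3 -m creep '[[[0.2,0,0.6,0,0,0,5],[0,0,0,0,0,0,5]]]'; python3 -m creep '[[[0.2,0,0.6,0,0,0,5],[0,0,0,0,0,0,5]]]'
```

```text
t: 27.6
tool_pos: [0.4167, -0.2829, 0.2016]
orientation: [0.334, 2.773, -0.058]
force: [-0.5, 0.1, -0.3]
opening: 0.155
gripper_force: 59.3
t: 27.8
tool_pos: [0.4168, -0.2829, 0.2014]
orientation: [0.334, 2.773, -0.059]
force: [-2.3, 1.4, 4.2]
opening: 0.159
gripper_force: 60.5
t: 28.0
tool_pos: [0.4168, -0.2829, 0.2013]
orientation: [0.333, 2.772, -0.059]
force: [-4.8, 2.7, 10.6]
opening: 0.152
gripper_force: 61.6
```

```bash
python3 -m creep '[[[-0.3,0,-0.8,0,0,0,5],[0,0,0,0,0,0,18],[0,0,0,0,0,0,30],[0,0,0,0,0,0,60],[0,0,0,0,0,0,85],[0,0,0,0,0,0,85],[0,0,0,0,0,0,85],[0,0,0,0,0,0,85]]]'; python3 -m creep '[[[0,0,-10,0,0,0,85],[0,0,-25,0,0,0,85],[0,0,-35,0,0,0,85],[0,0,-40,0,0,0,85],[0,0,-40,0,0,0,85],[0,0,-20,0,0,0,85],[0,0,0,0,0,0,85],[0,0,0,0,0,0,85]]]'; python3 - <<'E'
from w import *
im={n:np.ascontiguousarray(grab_frame(n)) for n in('scene','side')}; c={n:cam(n) for n in im}; m={}
for n in im:
    g=cv2.inRange(cv2.cvtColor(im[n],cv2.COLOR_RGB2HSV),(40,100,20),(85,255,255)); u=proj(n,place(np.vstack(CUP),[.535,-.312,0,-.238]),c[n]); a,b=np.round(u.min(0)-7).astype(int),np.round(u.max(0)+7).astype(int); z=np.zeros_like(g); z[a[1]:b[1],a[0]:b[0]]=g[a[1]:b[1],a[0]:b[0]]; m[n]=z>0
print('cup',fit(m,c,CUP,[.535,-.312,0,[-.238]],True))
for n in im:
    old=cv2.imread(f'pics/{n}0.png')[:,:,::-1]
    print(n,'muffs',[(round(d['conf'],2),d['pixel'],atz(n,d['pixel'],.11,c[n])) for d in silhouettes('muffs',n)][:2])
    for t in('bottle','tape','mallet'): print(n,t,[(round(d['conf'],2),np.round(d['pixel'])) for d in silhouettes(t,n)][:1])
    k=np.zeros((400,640),np.uint8); cv2.fillConvexPoly(k,cv2.convexHull(proj(n,circ(.05,.062,40)+[.579,-.0045,0],c[n]).astype(np.int32)),1)
    hh=cv2.cvtColor(im[n],cv2.COLOR_RGB2HSV); mm=((hh[:,:,2]>110)&(hh[:,:,1]<110)).astype(np.uint8); print('in bowl',(mm&k).sum())
    for d in silhouettes('pebble0',n): print(n,'peb',round(d['conf'],2),d['pixel'],d['region'].sum(),atz(n,d['pixel'],.03,c[n]))
cr=lambda n,x,y:cv2.resize(im[n][y:y+40,x:x+40],(400,400),interpolation=cv2.INTER_CUBIC)
# count pebbles: blobs of pale in upscaled bowl crop, wrist far; look for pale outside near bowl
for n in im:
    hh=cv2.cvtColor(im[n],cv2.COLOR_RGB2HSV); mm=((hh[:,:,2]>110)&(hh[:,:,1]<110)).astype(np.uint8); u=proj(n,[.579,-.0045,.03],c[n])[0].astype(int); z=np.zeros_like(mm); z[u[1]-55:u[1]+55,u[0]-80:u[0]+80]=mm[u[1]-55:u[1]+55,u[0]-80:u[0]+80]
    N,l,st,ce=cv2.connectedComponentsWithStats(z)
    for i in range(1,N):
        if st[i,4]>12: print(n,'pale',st[i],atz(n,ce[i],.02,c[n]))
E
```

```text
t: 28.8
tool_pos: [0.4168, -0.2829, 0.2011]
orientation: [0.334, 2.774, -0.058]
force: [0.7, -0.3, -0.9]
opening: 0.997
gripper_force: 0.0
t: 29.6
tool_pos: [0.3598, -0.2689, 0.3611]
orientation: [0.334, 2.773, -0.059]
force: [0.2, 0.0, -0.5]
opening: 0.997
gripper_force: 0.0
tcp [ 0.3598 -0.2689  0.3611] x [-0.9123  0.2231 -0.3434] y [ 0.2376  0.9714 -0.0002] z [ 0.3335 -0.0818 -0.9392] f [ 0.2003  0.0313 -0.5081] 0.997216238355209 0.0 29.6
cup (array([ 0.5368, -0.3126,  0.0021, -0.2347]), np.float64(0.06897861277123613))
scene muffs [(0.57, [457.1, 224.9], array([0.5113, 0.3252, 0.11  ]))]
scene bottle [(0.57, array([358., 270.]))]
scene tape [(0.93, array([360., 153.]))]
scene mallet [(0.83, array([272., 221.]))]
in bowl 263
scene peb 0.64 [339.6, 199.1] 54 [ 0.5685 -0.0444  0.03  ]
scene peb 0.55 [351.7, 208.0] 54 [0.578  0.0058 0.03  ]
scene peb 0.48 [353.5, 199.9] 55 [ 0.5481 -0.0035  0.03  ]
side muffs [(0.6, [261.3, 142.4], array([0.5249, 0.2873, 0.11  ]))]
side bottle [(0.72, array([331., 160.]))]
side tape [(0.7, array([256., 231.]))]
side mallet [(0.72, array([362., 225.]))]
in bowl 99
side peb 0.29 [360.0, 227.4] 578 [ 0.7129 -0.2121  0.03  ]
side peb 0.18 [260.4, 139.3] 398 [0.5562 0.4135 0.03  ]
scene pale [279 188  24  21 204] [ 0.6401 -0.1907  0.02  ]
scene pale [335 195  22  16 181] [ 0.5606 -0.0301  0.02  ]
scene pale [346 207   7   8  49] [0.5854 0.001  0.02  ]
scene pale [354 209   7   6  33] [0.5761 0.0244 0.02  ]
side pale [ 222  144   45   42 1153] [0.436  0.3263 0.02  ]
side pale [359 144  23  28 329] [0.9698 0.1466 0.02  ]
side pale [324 150  14  25 288] [0.7778 0.1651 0.02  ]
side pale [241 167  30  35 455] [0.4602 0.1533 0.02  ]
side pale [296 192  14  12  92] [0.5867 0.016  0.02  ]
side pale [256 196  17  12  39] [0.4538 0.0463 0.02  ]
side pale [331 221  15  23 184] [ 0.6381 -0.1942  0.02  ]
```

The cup stands at (0.537, -0.313), height about 0. The bystanders are in place and no stray pebbles lie near the bowl. One wrist check of the cup's inside, then from over the bowl count the pebbles.

```bash
cat > cnt.py <<'E'
from w import *
def pale(rim,lab):
    c=cam('wrist'); im=np.ascontiguousarray(grab_frame('wrist')); k=np.zeros((400,640),np.uint8); cv2.fillConvexPoly(k,cv2.convexHull(np.round(proj('wrist',rim,c)).astype(np.int32)),1)
    hh=cv2.cvtColor(im,cv2.COLOR_RGB2HSV); m=((hh[:,:,2]>110)&(hh[:,:,1]<110)).astype(np.uint8)&k; print(lab,'pale',m.sum(),'of',k.sum())
    for d in silhouettes('pebble0','wrist'): print(round(d['conf'],2),np.round(d['pixel']),d['region'].sum(),atz('wrist',d['pixel'],.03,c))
    return im,m,c
E
python3 - <<'E'
from cnt import *
pale(circ(.042,.086)+[.5368,-.3126,0],'cup')
from rows import rows
rows([.50,-.0045,.21],0.0,20,vmax=35,wmax=7)
E
```

```text
tcp [ 0.3602 -0.2691  0.3607] x [-0.9126  0.2231 -0.3426] y [0.2372 0.9715 0.0007] z [ 0.3329 -0.0806 -0.9395] f [-0.0218  0.5022 -0.2021] 0.9981201225809407 0.0 30.2
cup pale 0 of 3483
0.7 [543. 203.] 180 [ 0.5856 -0.0008  0.03  ]
0.62 [559. 193.] 230 [0.5746 0.0275 0.03  ]
0.38 [530. 208.] 56 [ 0.5899 -0.0217  0.03  ]
8 x [np.float64(-5.7), np.float64(34.3), np.float64(2.8), np.float64(-0.58), np.float64(0.01), np.float64(-1.61)] ikerr 0.0 maxdq/row 0.087 qend [-0.2   0.18  1.93  0.11  0.69 -1.85]
```

```bash
python3 -m creep '[[[-5.7,34.3,2.8,-0.58,0,-1.6,85],[-5.7,34.3,2.8,-0.58,0,-1.6,85],[-5.7,34.3,2.8,-0.58,0,-1.6,85],[-5.7,34.3,2.8,-0.58,0,-1.6,85],[-5.7,34.3,2.8,-0.58,0,-1.6,85],[-5.7,34.3,2.8,-0.58,0,-1.6,85],[-5.7,34.3,2.8,-0.58,0,-1.6,85],[-5.7,34.3,2.8,-0.58,0,-1.6,85],[0,0,0,0,0,0,85]]]'; python3 - <<'E'
from cnt import *
im,m,c=pale(circ(.056,.062)+[.579,-.0045,0],'bowl'); cv2.imwrite('pics/w9.png',im[:,:,::-1])
g=cv2.GaussianBlur(cv2.cvtColor(im,cv2.COLOR_RGB2GRAY),(3,3),0); ctr=proj('wrist',[.579,-.0045,.03],c)[0]; d=np.linalg.norm(c[3]@[.579,-.0045,.03]+c[4]); rp=.0135*c[0]/d; print('px radius pebble',rp,'center',ctr)
x,y=ctr.astype(int); w=int(.07*c[0]/d); crop=cv2.resize(g[y-w:y+w,x-w:x+w],None,fx=4,fy=4,interpolation=cv2.INTER_CUBIC)
h=cv2.HoughCircles(crop,cv2.HOUGH_GRADIENT,1,1.1*rp*4,param1=60,param2=12,minRadius=int(rp*3.3),maxRadius=int(rp*5))
if h is not None:
    for q in h[0]:
        px=np.array([q[0]/4+x-w,q[1]/4+y-w]); print(np.round(px),round(q[2]/4,1),atz('wrist',px,.03,c),'gray',g[int(px[1]),int(px[0])])
mk=m[y-w:y+w,x-w:x+w]
for r in mk[::2]: print(''.join('#' if v else '.' for v in r[::1]))
E
```

```text
t: 31.2
tool_pos: [0.4473, -0.0016, 0.3555]
orientation: [-0.004, 2.792, 0.002]
force: [0.2, -0.4, 0.5]
opening: 0.997
gripper_force: 0.0
tcp [ 0.4473 -0.0016  0.3555] x [-0.9393 -0.0028 -0.343 ] y [-0.0032  1.      0.0006] z [ 0.343   0.0017 -0.9393] f [ 0.19   -0.4435  0.4982] 0.9966087029595702 0.0 31.2
bowl pale 3661 of 8034
0.94 [279. 190.] 502 [ 0.5806 -0.0404  0.03  ]
0.93 [320. 193.] 448 [0.5839 0.0036 0.03  ]
0.68 [292. 198.] 243 [ 0.5912 -0.0273  0.03  ]
0.6 [289. 173.] 244 [ 0.5587 -0.0288  0.03  ]
0.59 [346. 185.] 438 [0.5733 0.0304 0.03  ]
px radius pebble 12.614573542502947 center [312.6811 189.36  ]
[320. 192.] 12.1 [0.5819 0.003  0.03  ] gray 228
[345. 187.] 11.8 [0.5753 0.0298 0.03  ] gray 226
[289. 195.] 11.8 [ 0.5863 -0.0304  0.03  ] gray 213
[286. 167.] 12.5 [ 0.5514 -0.0319  0.03  ] gray 149
[310. 157.] 12.7 [ 0.5392 -0.007   0.03  ] gray 89
[313. 176.] 15.6 [ 0.5619 -0.0045  0.03  ] gray 91
[281. 220.] 14.8 [ 0.6224 -0.0412  0.03  ] gray 83
[295. 179.] 14.5 [ 0.5657 -0.0231  0.03  ] gray 101
[345. 163.] 12.7 [0.5464 0.0282 0.03  ] gray 85
.......................
[... 7791 characters left out ...]
####.........................................
...................................................###############################................................................
.................................................................#................................................................
..................................................................................................................................
..................................................................................................................................
..................................................................................................................................
```

Five pebbles are clearly visible at (279,190), (292,198), (289,173), (320,193) and (346,185). The sixth may be hidden by the near rim, so I look from directly above.

```bash
python3 -m creep '[[[-27,0,10,0,0,0,85],[-27,0,10,0,0,0,85],[-27,0,10,0,0,0,85],[-27,0,10,0,0,0,85],[-27,0,10,0,0,0,85],[-27,0,10,0,0,0,85],[0,0,0,0,0,0,85]]]'; python3 - <<'E'
from cnt import *
c=cam('wrist'); print('cam',-c[3].T@c[4])
im,m,c=pale(circ(.056,.062)+[.579,-.0045,0],'bowl'); cv2.imwrite('pics/w10.png',im[:,:,::-1])
g=cv2.cvtColor(im,cv2.COLOR_RGB2GRAY); ctr=proj('wrist',[.579,-.0045,.03],c)[0]; x,y=ctr.astype(int); print(ctr)
for r in g[max(y-50,0):y+52:3]: print(''.join(' .:-=+*#%@'[min(int(v)//26,9)] for v in r[x-55:x+56:1]))
E
```

```text
t: 32.0
tool_pos: [0.6221, -0.007, 0.3542]
orientation: [0.006, 2.79, -0.002]
force: [0.2, -0.4, 0.7]
opening: 0.998
gripper_force: 0.0
tcp [ 0.6221 -0.007   0.3542] x [-0.9389  0.0038 -0.3442] y [ 0.0042  1.     -0.0004] z [ 0.3442 -0.0018 -0.9389] f [ 0.2493 -0.4356  0.7466] 0.9976462351447548 0.0 32.0
cam [ 0.5652 -0.0068  0.3011]
bowl pale 3341 of 11247
0.89 [275.  13.] 790 [ 0.5743 -0.0408  0.03  ]
0.74 [289.  36.] 575 [ 0.595  -0.0295  0.03  ]
0.71 [360.  17.] 712 [0.5777 0.03   0.03  ]
0.57 [326.  26.] 702 [0.5865 0.0012 0.03  ]
0.55 [29. 32.] 4792 [ 0.5354 -0.326   0.03  ]
0.47 [292.   2.] 57 [ 0.5658 -0.0269  0.03  ]
[319.0031  17.1332]
:-+##############******+%%%%%%%##*-----------------------::::::::::----:---------::::::::::::::::::::::::::::::
###%%%%%%%%%%%%%%%###*++*####*+----------------------::::::-::::::::::::::-----::::::::::::--=====-::::::::::::
%%%%%@@@@@@@@@%%%%%%%##*::::::::-------------------:-::::-::::::::::::::::-----::::::-+*****########*****+-::::
%%@@@@@@@@@@@@@@@@%%%%##*-::::::::-----------------::--:::---=====---:::-:::--::::-+**######################*=
[... 1429 characters left out ...]
::--::::::::::::::::::::::::
::::::::::::::-----------------------------------------------------::::::::::::-:---:-:::::::::::::::::::::::::
--::::::::::::::::---------------------------------------------:::::::::::-----::-::::::::::::::::::::::::::::-
-----::::::::::::::::----------------------------------------------------:-::::::-::::::::::::::::::::::::::---
-----=--::::::::::::::::::----------------------------------::-:-:::-:--:::::::::::::::::::::::::::::::::------
+=----------:::::::::::::::::::-------------------------------::-::----:::-::::::::::::::::::::::::::-----=-=-=
++++==----==---::::::::::::::::::::::::::------------------:-:::::-::::::::::::::::::::::::::::::------==--=+++
```

The near part is cut off at the top edge of the image. Backing up 60 mm.

```bash
python3 -m creep '[[[27,0,-10,0,0,0,85],[27,0,-10,0,0,0,85],[0,0,0,0,0,0,85]]]'; python3 - <<'E'
from cnt import *
c=cam('wrist'); print('cam',-c[3].T@c[4])
im,m,c=pale(circ(.056,.062)+[.579,-.0045,0],'bowl'); cv2.imwrite('pics/w11.png',im[:,:,::-1])
g=cv2.cvtColor(im,cv2.COLOR_RGB2GRAY); ctr=proj('wrist',[.579,-.0045,.03],c)[0]; x,y=ctr.astype(int); print(ctr)
for r in g[max(y-66,0):y+40:3]: print(''.join(' .:-=+*#%@'[min(int(v)//26,9)] for v in r[x-66:x+66:1]))
E
```

```text
t: 32.4
tool_pos: [0.5586, -0.0052, 0.3547]
orientation: [0.004, 2.795, -0.0]
force: [-1.1, -0.5, 0.4]
opening: 0.993
gripper_force: 0.0
tcp [ 0.5586 -0.0052  0.3547] x [-0.9406  0.0028 -0.3394] y [0.0028 1.     0.0004] z [ 0.3394 -0.0006 -0.9406] f [-1.088  -0.4888  0.4018] 0.9928669458015216 0.0 32.4
cam [ 0.5014 -0.005   0.3019]
bowl pale 6080 of 14096
0.82 [313.  49.] 665 [ 0.5418 -0.0078  0.03  ]
0.73 [276.  88.] 761 [ 0.5774 -0.0412  0.03  ]
0.65 [323.  98.] 620 [0.5873 0.0015 0.03  ]
0.64 [290. 104.] 428 [ 0.5931 -0.0293  0.03  ]
0.61 [357.  86.] 656 [0.5756 0.0318 0.03  ]
0.57 [283.  65.] 637 [ 0.5559 -0.0335  0.03  ]
[316.6984  89.0123]
*******+======================================+=============================+=================================+==+==+====+**********
*******=====================================================------:-:------===============================================**********
******++======================================--:::::::::::::::::-------::::::::::::::--==================================+*********
*****+================================--:::::::
[... 3641 characters left out ...]
------------------:::::-:::::-=====
+++=-====------------------------------------------------------------------------------------------------------:::-::--:::::--=====+
+++++======--------------------------------------------------------------------------------------------------:----:----:-::--=====+*
*****+======-----------------------------------------------------------------------------------------------------:--:-:-:--=====+***
*******+======-----------------------------------------------------------------------------------------::---:--:-::-::::--=====+****
++++++++*+======-----------------------------------------------------------------------------------:-:-------::::-::::-======+++++++
```

All six pebbles are in the bowl, at wrist pixels (313,49), (276,88), (323,98), (290,104), (357,86) and (283,65). Handing in.

```bash
python3 -c "
from plant import *; print(job_done())"
```

```text
the job is handed in; nothing more can be done
None
```

The job is handed in at about 32 s of 72 s: the ear defenders hang on the blue bar, all six pebbles are in the bowl, the empty cup stands upright on the bench, and the bottle, tape and hammer show no movement in the last camera check; no verdict was returned.

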